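Free the spent core in the label-roll feeder

ROBOT

A 6-joint arm with a two-finger parallel gripper is mounted at the origin on the work surface. World frame = base frame: x ahead of the robot, y to its left, z up, the work surface at z = 0. Lengths are in m, angles in rad, forces in N, time in s.
With the tool pointing down it reaches from about 0.25 to 0.775 m from the base axis. Payload 4 kg.
Tool frame: the origin (TCP) lies between the finger pads; the fingertips stand 14 mm ahead of it and the grasp point (between the pads) lies 5 mm behind it (robot.tips_ahead is the distance from the TCP to the fingertips, in m); z points along the fingers, y is the direction in which the jaws open and shut (so a half turn about z gives the same grasp; the last joint's range is limited). The gripper opens to 94 mm and grips with 3 to 60 N. Pads are 16 mm wide; open, the fingers measure 119 mm over their backs; the gripper's body (75 mm by 177 mm) begins 78 mm behind the grasp point.
Start: joints at [-1.217, 0.087, 1.371, -0, 1.684, -0.103], TCP at [0.243, -0.494, 0.192] pointing down, gripper open.
Joint ranges: [-3.1, 3.1], [-0.76, 2.03], [0.27, 2.55], [-1.08, 4.22], [0.17, 2.65], [-2.57, 2.57]. Speed limits (rad/s): [2.79, 2.79, 3.14, 3.14, 3.14, 3.14].

INTERFACE

Orientations are given as [roll, pitch, yaw] about the fixed x, y, z axes, in that order (R = Rz(yaw) Ry(pitch) Rx(roll)).
In Python, from bench import robot, optics, job gives the robot as it stands.
- The arm moves only by the tool apply_moves, never from a script. Its argument "moves" is a list of rows, each a list of 3 entries, a list of its own where there are three numbers: the shift along the tool's x, y, z in cm, then the turn, a rotation vector about the tool's x, y, z in rad, then the opening, from 0 (shut) to 1 (fully open). In form: [[[tx, ty, tz], [rx, ry, rz], grip], ...]. A call has exactly 10 rows; each row is the pose to reach, as a shift and turn from the pose commanded when the call began, along the tool's axes at that moment; what a row does not reach only later rows make up. A row lasts 1/12 s, in which the tool goes at most 41.7 mm and 7.16 degrees, less where a joint would pass 70% of its speed; a pose out of reach is approached as far as the arm can. A call with a gripper value outside its range is refused whole. The fingers move at their own pace and stop on an object; the grip force is fixed at half the most. Time passes only in rows, so rows that repeat a pose let the fingers close, or fill a call up. It gives the time, the measured TCP pose, the force and the opening at its end, in the units of the state.
- robot.get_obs(): the state, without advancing time (a new reading comes with each control period).
- optics.snapshot(name): name is "scene" or "top"; returns the picture (480x640x3 uint8, red, green, blue); there is no depth.
- optics.get_calibration(name): a dict with "fx", "fy", "cx", "cy" (pixels), "rvec" (rotation vector, rad) and "tvec" (3), from world to camera coordinates, as OpenCV has them. Camera axes: x right, y down, z forward; pixel columns grow to the right and rows downward; lengths in m; the calibration is good to about 2 mm. A picture is of the moment at which its call begins. get_calibration takes no time and is no camera call.
- job.close_job(): hands the job in, once; it reports no verdict.
The state is a dict: "time": time; "joint_positions": joint angles; "qvel": joint speeds; "joint_torque": joint torques, N m; "tool_pos": TCP position; "ee_rot": TCP orientation; "wrist_force": force on the tool from outside, world axes, zero at the start; "wrist_torque": the same for the moment, N m; "width": finger opening in m.
Only numpy, scipy, OpenCV 4.12 (cv2) and the standard library are available. Lean on these libraries where they do the work, as an engineer would, in place of code of your own. Each camera call takes 0.05 s, during which the arm holds its last target.

TASK

The label roll in the desk feeder is used up: swing its clear cover all the way back so that it stays open, then pull the red spindle knob straight out as far as it goes and keep holding it there, so that the pin stays clear of the empty core and I can lift the core out with both hands. Finish while still gripping the knob, held fully out. Leave the core lying on its rollers, and do not shift the new roll, the stapler or the pen cup.

Things in the scene. Friction and masses are not known exactly. Their poses are not given: they have to be found in the camera images.
- feeder: heavy fixed grey label-roll feeder. Base 150 x 152 mm; 6 mm cheek plates, outer faces y = -76 and +69 mm, x = -52 to 60 mm, 100 mm tall, rear ears (x = 42 to 62 mm) 123 mm. Origin on the table under the core's middle; z up, +x to its rear hinge (front -x roughly faces the robot), y along the spindle axis 70 mm above the table; red knob at the -y end. Front guide roller at x = -74 mm, 41 mm high
- spindle (a joint): travel of the sprung spindle pin (m): 0 = home, 10 mm deep in the hole of the core's end plug; grows as the knob is pulled out along the feeder's -y; 0.018 = fully out, at its stop. The spring pulls home with about 6 N at 0 and 13 N at 0.018; no latch: it springs back if let go
- knob_grip (a point): middle of the red knob's waist, moving with it; home at feeder x = 0, y = -127 mm, 70 mm above the table. The waist is a level cylinder along y, 24 mm in diameter, with about 24 mm of clear length; outside it a flange 33 mm in diameter, 6 mm thick; inside a 27 mm rim 3 mm thick. Between knob (home) and cheek: a barrel 22 mm in diameter ending at y = -112 mm
- pin_tip (a point): tip of the spindle pin (9 mm in diameter), at feeder y = -46 mm when home and -64 mm when fully out; the core's end face is at y = -56 mm
- cover (a joint): opening angle of the clear cover in rad: 0 = shut, 1.8 = fully open, tipped past upright to the rear, against its stop. The hinge is stiff (about 0.18 N m, some 1 to 2.5 N at the handle), so the cover stays at any angle
- cover_handle (a point): middle of the cover's black bar handle, a round bar along the feeder's y, 11 mm in diameter, 94 mm long, on two 10 mm wide arms at its ends (74 mm clear between). Shut, it is 111 mm above the table and 42 mm in front of the cover's front panel (40 mm high; clear gap 35 mm), free space below. It turns with the cover; the bar can turn in the fingers
- cover_hinge (a point): middle of the cover's hinge line, along the feeder's y at x = 56, y = -3.5 mm, 117 mm above the table. The bar handle's centre circles it at 149 mm; shut, it lies 149 mm in front (-x) and 6 mm lower. The cover is 124 mm wide in y, its top 5.5 mm above the hinge line when shut
- seat (a point): fixed point of the feeder: where the middle of the core belongs, on the spindle axis 70 mm above the table
- core: the empty cardboard core, a loose tube 84 mm in diameter and 112 mm long with black end plugs, lying along the feeder's y on two steel rollers; origin at its middle. Its plugs have 13 mm holes; the other end hangs loosely on a fixed stub
- new_roll: bystander: a new white label roll standing on end, 110 mm in diameter with a 76 mm hole through its cardboard core, 108 mm tall; origin at the centre of its underside
- stapler: bystander: a blue and black stapler, 135 x 36 mm, 60 mm tall; origin at the centre of its underside, long along its x
- pen_cup: bystander: a grey cup of pens, 74 mm in diameter, 95 mm tall with pens to 160 mm; origin at the centre of its underside
There are look-alikes about, which are no part of the job. Leave any pink or purple look-alike of the core alone.

How it is judged:
By the outcome, as a careful person would: the job done as asked, in the order asked, and still so for the second after the job is handed in, while the arm keeps its last pose, push and grip.
It also fails if it takes over 48 s, if anything falls off the work surface, if the arm or the gripper's body presses on something with over 40 N, if the wrist force passes 120 N, or if a joint passes its speed limit or range.

## Working session

There is one attempt and no reset: what is moved stays moved. The work goes in short steps, Python scripts to look and compute and a tool call to move; the robot and the scene stay as the last step left them, time stands still between calls to the robot, and variables do not carry over. Pictures are saved under pics/ and viewed, and the job is handed in when it is done.

Besides the shell and the picture viewer there is one more tool, called after "Call:" as name([rows], argument=value, ...), one row to a line, values as JSON. apply_moves: Moves the arm, as the interface text tells. Its arguments: {"type":"object","properties":{"moves":{"type":"array"}},"required":["moves"]}

```bash
ls; mkdir -p pics; python3 - <<'E'
from bench import robot, optics, job
import cv2
print(robot.get_obs()); print(robot.tips_ahead)
for n in("scene","top"):
    cv2.imwrite(f"pics/{n}0.png",optics.snapshot(n)[:,:,::-1]); print(optics.get_calibration(n))
E
```

```text
pics
{'time': 0.0, 'joint_positions': array([-1.21707807e+00,  8.79711383e-02,  1.37220400e+00,  2.40323618e-05,
        1.68358933e+00, -1.03098152e-01]), 'qvel': array([-0.0007024 ,  0.00261781, -0.00071376, -0.00019374, -0.00101693,
       -0.00014096]), 'joint_torque': array([-1.17962605e-03, -3.40179420e+01, -3.02435160e+01,  7.16499193e-02,
        3.29965213e-02, -1.70242306e-04]), 'tool_pos': array([ 0.24241188, -0.49307609,  0.19072088]), 'ee_rot': array([-3.13943483e+00, -2.47272034e-04,  4.56818818e-01]), 'wrist_force': array([-0.6649388 ,  0.45486443, -0.06274395]), 'wrist_torque': array([ 0.02437188,  0.02503369, -0.01875331]), 'width': 0.0936916536383181}
0.014
{'fx': 439.1586057126026, 'fy': 439.1586057126026, 'cx': 312.16219686844136, 'cy': 237.8017909097167, 'rvec': array([ 1.45604827,  2.09190498, -0.87831984]), 'tvec': array([ 0.14954496, -0.31989676,  1.39866087])}
{'fx': 453.9208282829468, 'fy': 453.9208282829468, 'cx': 316.79820391148013, 'cy': 238.57557269695624, 'rvec': array([ 2.14007146, -2.17996823,  0.12722403]), 'tvec': array([0.04849625, 0.5689891 , 1.02165976])}
```

View pics/scene0.png

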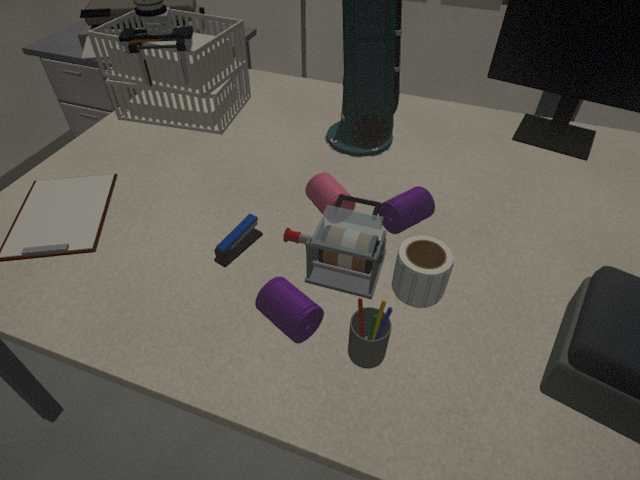

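View pics/top0.png

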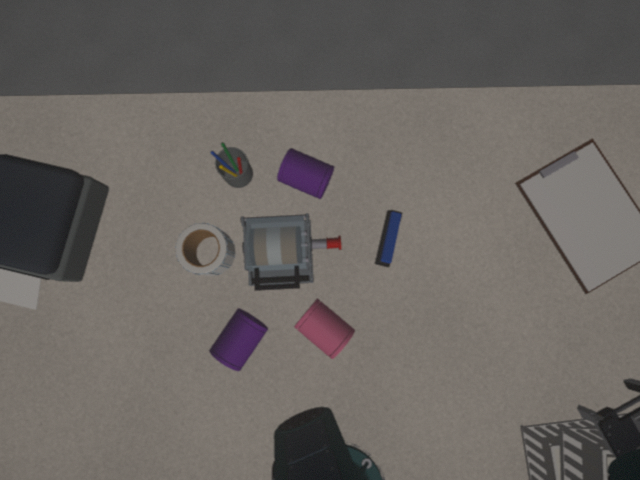

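The scene view shows the feeder at about (345,250), with the handle at (360,205) and the knob at (292,236). In the top view the feeder is at (278,250), handle at (277,283), knob at (333,243). I'll enlarge both to pick points.

```bash
python3 - <<'E'
import cv2
a=cv2.imread("pics/scene0.png")[160:310,270:470]; cv2.imwrite("pics/s_c.png",cv2.convertScaleAbs(cv2.resize(a,(800,600),interpolation=2),alpha=1.5))
a=cv2.imread("pics/top0.png")[190:310,220:380]; cv2.imwrite("pics/t_c.png",cv2.convertScaleAbs(cv2.resize(a,(800,600),interpolation=2),alpha=1.8))
E
```

```text
(no output)
```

View pics/s_c.png

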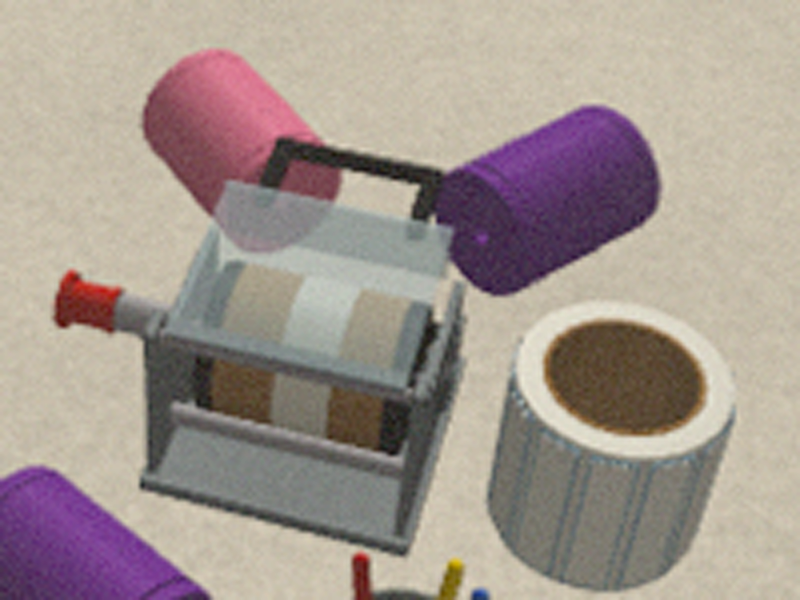

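View pics/t_c.png

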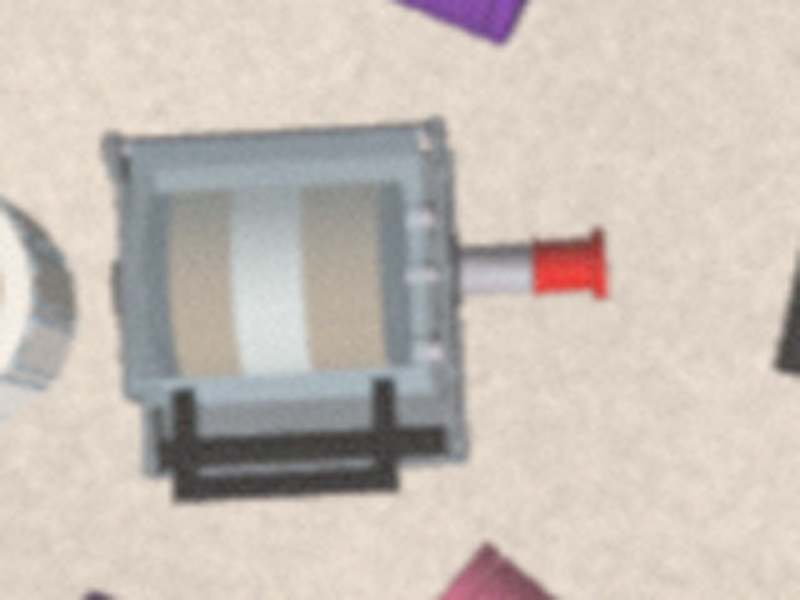

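```bash
cat > h.py <<'E'
import numpy as np, cv2
from scipy.optimize import least_squares
from scipy.spatial.transform import Rotation as R
from bench import robot, optics, job
cal={n:optics.get_calibration(n) for n in("scene","top")}
K=lambda c:np.array([[c["fx"],0,c["cx"]],[0,c["fy"],c["cy"]],[0,0,1]])
def proj(n,P):
    c=cal[n]; return cv2.projectPoints(np.float64(P).reshape(-1,1,3),c["rvec"],c["tvec"],K(c),None)[0].reshape(-1,2)
def PM(n):
    c=cal[n]; return K(c)@np.c_[cv2.Rodrigues(c["rvec"])[0],c["tvec"]]
def tri(s,t):
    X=cv2.triangulatePoints(PM("scene"),PM("top"),np.float64(s).T,np.float64(t).T); return (X[:3]/X[3]).T
def snap(n,name,box=None,k=4,al=1.6):
    a=optics.snapshot(n)[:,:,::-1]
    if box: a=a[box[1]:box[3],box[0]:box[2]]; a=cv2.resize(a,None,fx=k,fy=k,interpolation=2)
    cv2.imwrite(f"pics/{name}.png",cv2.convertScaleAbs(a,alpha=al))
E
cat > m.py <<'E'
from h import *
s=np.array([[280,148],[441,177],[66,300],[117,310],[165,332],[410,388]])/4+[270,160]
t=np.array([[398,485],[175,488],[601,263],[535,267],[440,125],[110,142]])/5+[220,190]
X=tri(s,t)
print(np.round(X*1000))
# feeder model
M=np.array([[-93,-50.5,111],[-93,43.5,111],[0,-142,70],[0,-113.5,70],[56,-74,120],[56,67,120]])/1000.
# handle right end in top = -y
def W(p,M): return (R.from_euler('z',p[2]).as_matrix()@M.T).T+[p[0],p[1],0]
f=lambda p:np.r_[(proj("scene",W(p,M))-s).ravel(),(proj("top",W(p,M))-t).ravel()]
r=least_squares(f,[0.5,0.05,0],loss='soft_l1')
print(r.x, np.round(f(r.x).reshape(-1,2),1))
print(np.round(1000*W(r.x,M)))
E
python3 m.py
```

```text
[[457.  76. 127.]
 [458. 168. 133.]
 [556. -15.  67.]
 [554.  15.  68.]
 [610.  60. 119.]
 [606. 194. 123.]]
[0.55128135 0.12899758 0.02722566] [[-0.9  6. ]
 [-0.3  7.6]
 [ 0.8 -1. ]
 [ 0.1 -0.6]
 [-3.6 -1.1]
 [ 3.2  1.3]
 [ 0.2 -1. ]
 [ 0.7  0.4]
 [-0.6  0.1]
 [-0.1 -0.1]
 [-0.3  0.7]
 [ 0.1  0.3]]
[[460.  76. 111.]
 [457. 170. 111.]
 [555. -13.  70.]
 [554.  16.  70.]
 [609.  57. 120.]
 [605. 197. 120.]]
```

```bash
cat >> m.py <<'E'
print("--- with cover angle")
def Mod(a):
    m=M.copy(); ph=np.arctan2(6,149)
    m[:2,0]=.056-.149*np.cos(a-ph); m[:2,2]=.117+.149*np.sin(a-ph); return m
w=np.ones((12,2)); w[4:6]=.2
f=lambda p:np.r_[(proj("scene",W(p,Mod(p[3])))-s).ravel(),(proj("top",W(p,Mod(p[3])))-t).ravel()]*w.ravel()
r=least_squares(f,[0.55,0.13,0,0.1],loss='soft_l1')
print(r.x, np.round(f(r.x).reshape(-1,2),1)); p=r.x
print(np.round(1000*W(p,Mod(p[3]))))
# draw overlay of model
def box(x0,x1,y0,y1,z0,z1):
    return np.array([[x,y,z] for x in(x0,x1) for y in(y0,y1) for z in(z0,z1)])/1000
E_=[(i,j) for i in range(8) for j in range(i) if bin(i^j).count('1')==1]
for n,o,k,wh in(("scene",(270,160),4,(200,150)),("top",(220,190),5,(160,120))):
    im=cv2.imread(f"pics/{n}0.png")[o[1]:o[1]+wh[1],o[0]:o[0]+wh[0]]
    im=cv2.convertScaleAbs(cv2.resize(im,None,fx=k,fy=k,interpolation=2),alpha=1.6)
    for B in(box(-52,60,-76,-70,0,100),box(-52,60,63,69,0,100),box(42,62,-76,69,0,123),box(-75,75,-80,72,0,6)):
        q=((proj(n,W(p,B))-o)*k).astype(int)
        for i,j in E_: cv2.line(im,tuple(map(int,q[i])),tuple(map(int,q[j])),(0,255,0),1)
    q=((proj(n,W(p,Mod(p[3])))-o)*k).astype(int)
    for a in q: cv2.circle(im,tuple(map(int,a)),4,(255,0,255),1)
    cv2.imwrite(f"pics/ov_{n}.png",im)
E
python3 m.py | sed -n '/---/,$p'
```

```text
--- with cover angle
[0.55141275 0.1285777  0.0308798  0.13176582] [[-0.9 -0.5]
 [ 0.2  0.9]
 [ 0.6 -0.8]
 [-0.2 -0.5]
 [-0.7 -0.2]
 [ 0.6  0.2]
 [ 0.2 -1.6]
 [-0.3  0. ]
 [-0.4 -0.2]
 [ 0.1 -0.3]
 [-0.2  0.5]
 [ 0.2  0.4]]
[[461.  75. 131.]
 [458. 169. 131.]
 [556. -13.  70.]
 [555.  15.  70.]
 [610.  56. 120.]
 [605. 197. 120.]]
```

View pics/ov_scene.png

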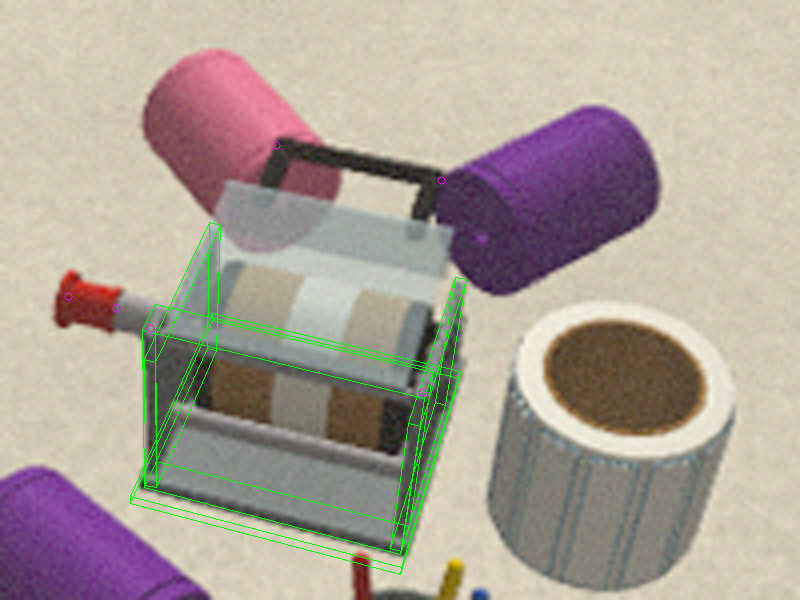

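View pics/ov_top.png

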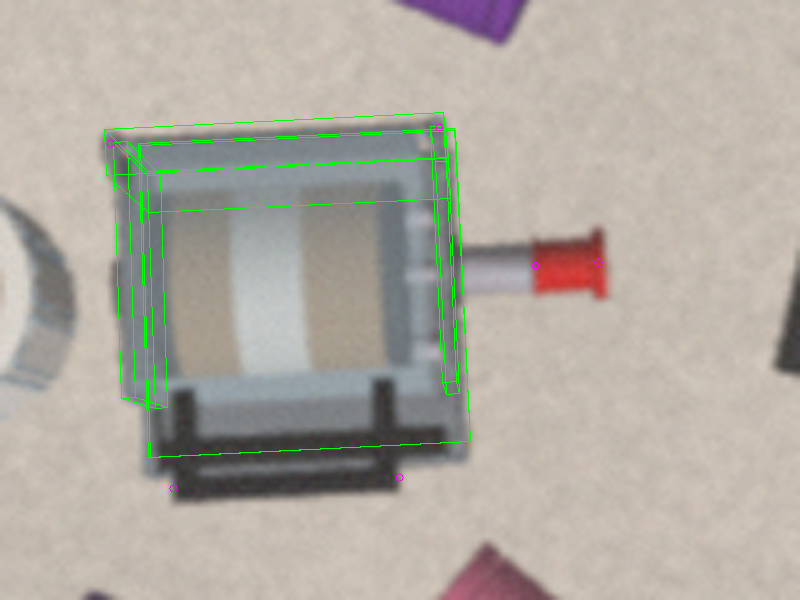

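```bash
cat > go.py <<'E'
import sys
from h import *
# usage: go.py x y z yaw [from x y z yaw]
a=list(map(float,sys.argv[1:]))
o=robot.get_obs(); p0=o["tool_pos"]; R0=R.from_euler('xyz',o["ee_rot"])
if len(a)>4: p0=np.array(a[4:7]); R0=R.from_euler('xyz',[np.pi,0,a[7]])
R1=R.from_euler('xyz',[np.pi,0,a[3]])
print("t",round(o["time"],2),"tcp",np.round(o["tool_pos"],4),"rot",np.round(o["ee_rot"],3),"F",np.round(o["wrist_force"],1),"w",round(o["width"],4))
print("shift cm",np.round(R0.inv().apply(np.array(a[:3])-p0)*100,2),"rotvec",np.round((R0.inv()*R1).as_rotvec(),3))
E
python3 go.py .36 -.17 .215 1.05 .243 -.494 .192 .457
python3 go.py .4595 .122 .215 1.595 .36 -.17 .215 1.05
```

```text
t 0.1 tcp [ 0.2424 -0.4931  0.1909] rot [-3.14  -0.     0.457] F [-1.2 -1.2 -0.7] w 0.0943
shift cm [ 24.8  -23.91  -2.3 ] rotvec [ 0.     0.    -0.593]
t 0.1 tcp [ 0.2424 -0.4931  0.1909] rot [-3.14  -0.     0.457] F [-1.2 -1.2 -0.7] w 0.0943
shift cm [30.28 -5.9  -0.  ] rotvec [-0.     0.    -0.545]
```

Call:
apply_moves([
  [[1.8, -1.7, -0.5], [0, 0, -0.05], 0.5],
  [[4.8, -4.7, -1], [0, 0, -0.11], 0.32],
  [[7.8, -7.5, -1.6], [0, 0, -0.18], 0.32],
  [[10.8, -10.4, -2], [0, 0, -0.25], 0.32],
  [[13.8, -13.3, -2.3], [0, 0, -0.32], 0.32],
  [[16.6, -16, -2.3], [0, 0, -0.39], 0.32],
  [[19.2, -18.5, -2.3], [0, 0, -0.45], 0.32],
  [[21.6, -20.8, -2.3], [0, 0, -0.51], 0.32],
  [[23.4, -22.6, -2.3], [0, 0, -0.56], 0.32],
  [[24.8, -23.9, -2.3], [0, 0, -0.593], 0.32],
])

```text
time: 0.93
tool_pos: [0.3599, -0.1674, 0.2147]
ee_rot: [-3.141, -0.0, 1.054]
wrist_force: [0.5, -0.4, 0.4]
width: 0.032
```

Call:
apply_moves([
  [[2, -0.4, 0], [0, 0, -0.04], 0.32],
  [[5, -1, 0], [0, 0, -0.1], 0.32],
  [[8.6, -1.7, 0], [0, 0, -0.16], 0.32],
  [[12.4, -2.4, 0], [0, 0, -0.22], 0.32],
  [[16.2, -3.2, 0], [0, 0, -0.29], 0.32],
  [[20, -3.9, 0], [0, 0, -0.36], 0.32],
  [[23.6, -4.6, 0], [0, 0, -0.43], 0.32],
  [[26.8, -5.2, 0], [0, 0, -0.49], 0.32],
  [[29, -5.6, 0], [0, 0, -0.53], 0.32],
  [[30.3, -5.9, 0], [0, 0, -0.545], 0.32],
])

```text
time: 1.77
tool_pos: [0.4594, 0.125, 0.2139]
ee_rot: [-3.14, -0.0, 1.6]
wrist_force: [-0.7, -0.9, 0.6]
width: 0.0302
```

```bash
python3 go.py .4595 .122 .125 1.595; python3 - <<'E'
from h import *
snap("scene","s1",(270,110,470,260)); snap("top","t1",(220,190,380,310),5)
E
```

```text
t 1.77 tcp [0.4594 0.125  0.2139] rot [-3.14 -0.    1.6 ] F [-0.7 -0.9  0.6] w 0.0302
shift cm [-0.31  0.01  8.89] rotvec [-0.001 -0.     0.005]
```

View pics/s1.png

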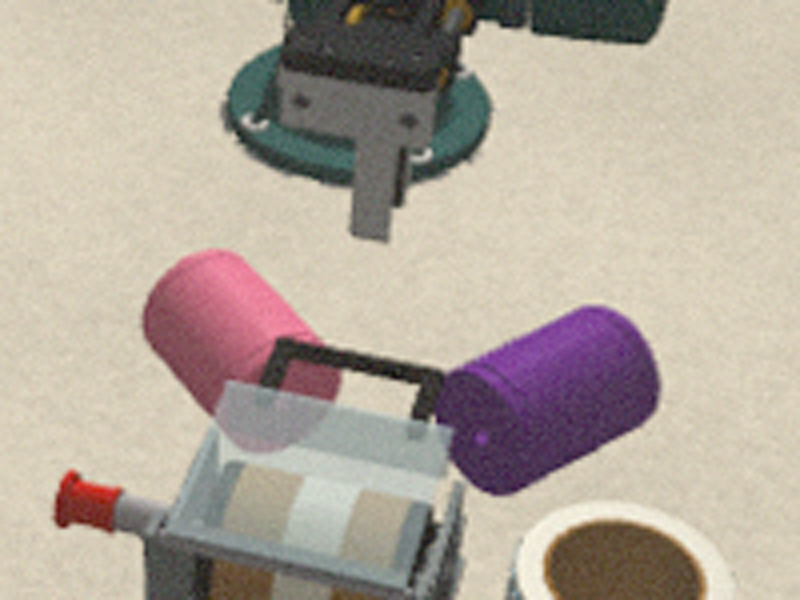

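View pics/t1.png

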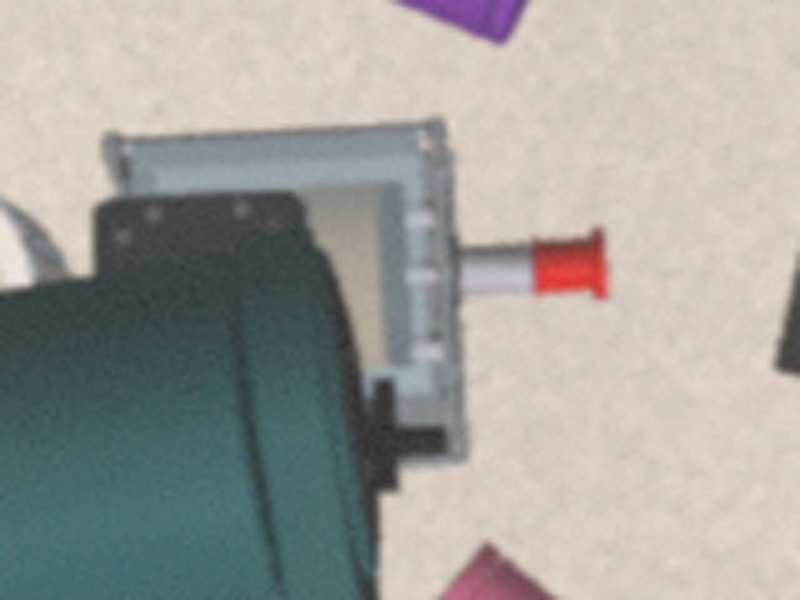

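The scene view shows the finger (370,200 in the crop) centred over the handle, with the bar at (360,358) and clear of the cover. I'll lower the gripper onto the bar.

Call:
apply_moves([
  [[-0.1, 0, 0.8], [0, 0, 0], 0.28],
  [[-0.2, 0, 2], [0, 0, 0], 0.28],
  [[-0.2, 0, 3.2], [0, 0, 0], 0.28],
  [[-0.2, 0, 4.4], [0, 0, 0], 0.28],
  [[-0.2, 0, 5.6], [0, 0, 0], 0.28],
  [[-0.2, 0, 6.6], [0, 0, 0], 0.28],
  [[-0.2, 0, 7.6], [0, 0, 0], 0.28],
  [[-0.2, 0, 8.2], [0, 0, 0], 0.28],
  [[-0.2, 0, 8.6], [0, 0, 0], 0.28],
  [[-0.2, 0, 8.8], [0, 0, 0], 0.28],
])

```text
time: 2.7
tool_pos: [0.4593, 0.1204, 0.1262]
ee_rot: [-3.141, 0.0, 1.595]
wrist_force: [0.2, -0.3, -0.7]
width: 0.0263
```

```bash
python3 - <<'E'
from h import *
snap("scene","s2",(270,110,470,260))
E
```

```text
(no output)
```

View pics/s2.png

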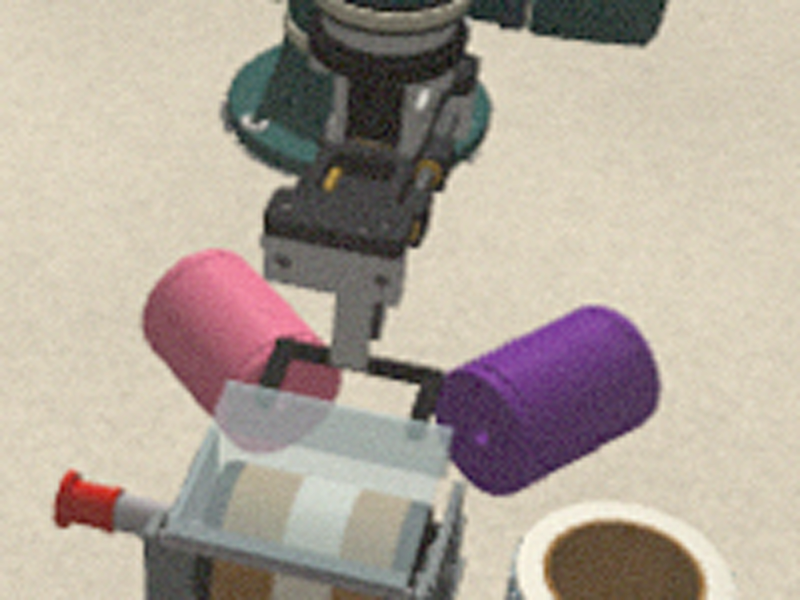

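The rear finger (350,330) sits between the bar and the front panel. Closing.

Call:
apply_moves([
  [[0, 0, 0], [0, 0, 0], 0.1],
  [[0, 0, 0], [0, 0, 0], 0],
  [[0, 0, 0], [0, 0, 0], 0],
  [[0, 0, 0], [0, 0, 0], 0],
  [[0, 0, 0], [0, 0, 0], 0],
  [[0, 0, 0], [0, 0, 0], 0],
  [[0, 0, 0], [0, 0, 0], 0],
  [[0, 0, 0], [0, 0, 0], 0],
  [[0, 0, 0], [0, 0, 0], 0],
  [[0, 0, 0], [0, 0, 0], 0],
])

```text
time: 3.58
tool_pos: [0.4594, 0.1204, 0.1268]
ee_rot: [-3.142, 0.0, 1.595]
wrist_force: [0.2, -0.2, -0.9]
width: 0.0006
```

```bash
cat > arc.py <<'E'
from h import *
# feeder frame: hinge rel, radius .149 ; tool y = feeder +x, tool z = down
import sys
o=robot.get_obs(); yaw=1.595-np.pi/2
F=R.from_euler('z',.027).as_matrix(); hinge=F@np.array([.056,-.0035,0])+[.5514,.1286,.117]
print("t",o["time"],np.round(o["tool_pos"],4),"F",np.round(o["wrist_force"],1),"w",round(o["width"],4))
g=o["tool_pos"]+[0,0,.005]
d=(F.T@(g-hinge)); print("grasp rel hinge",np.round(d,4),"r",np.hypot(d[0],d[2]),"ang",np.arctan2(d[2],-d[0])+np.arctan2(6,149))
a0=np.arctan2(d[2],-d[0]); r0=np.hypot(d[0],d[2])
for a in np.linspace(a0,1.8-.0402,19)[1:]:
    r=.149
    dx=-r*np.cos(a)+ .149*np.cos(a0); dz=r*np.sin(a)-.149*np.sin(a0)
    w=F@np.array([dx,0,dz]); Rt=R.from_euler('xyz',[np.pi,0,1.595])
    print(round(a+.04,2),np.round(Rt.inv().apply(w)*100,2))
E
python3 arc.py
```

```text
t 3.5833 [0.4594 0.1204 0.1268] F [ 0.2 -0.2 -0.9] w 0.0006
grasp rel hinge [-0.1482 -0.0022  0.0148] r 0.14889851342820315 ang 0.14001583663020173
0.23 [ 0.    0.2  -1.36]
0.32 [ 0.    0.52 -2.69]
0.42 [ 0.    0.97 -3.99]
0.51 [ 0.    1.53 -5.25]
0.6 [ 0.01  2.21 -6.44]
0.69 [ 0.01  2.99 -7.57]
0.79 [ 0.01  3.88 -8.62]
0.88 [ 0.01  4.85 -9.59]
0.97 [  0.02   5.92 -10.46]
1.06 [  0.02   7.05 -11.23]
1.15 [  0.02   8.26 -11.89]
1.25 [  0.03   9.52 -12.44]
1.34 [  0.03  10.82 -12.87]
1.43 [  0.03  12.16 -13.18]
1.52 [  0.04  13.52 -13.36]
1.62 [  0.04  14.89 -13.42]
1.71 [  0.05  16.27 -13.35]
1.8 [  0.05  17.63 -13.15]
```

The width reads 0.6 mm, so the bar isn't between the pads. I'll look before moving.

```bash
python3 - <<'E'
from h import *
snap("scene","s3",(320,150,420,225),8); snap("top","t3",(220,190,380,310),5)
o=robot.get_obs()
for z in(.112,):
  tip=o["tool_pos"]-[0,0,.014]
  print(((proj("scene",tip)-[320,150])*8), proj("top",tip))
E
```

```text
[[305.08940365 454.12964199]] [[278.88042118 286.50031364]]
```

View pics/s3.png

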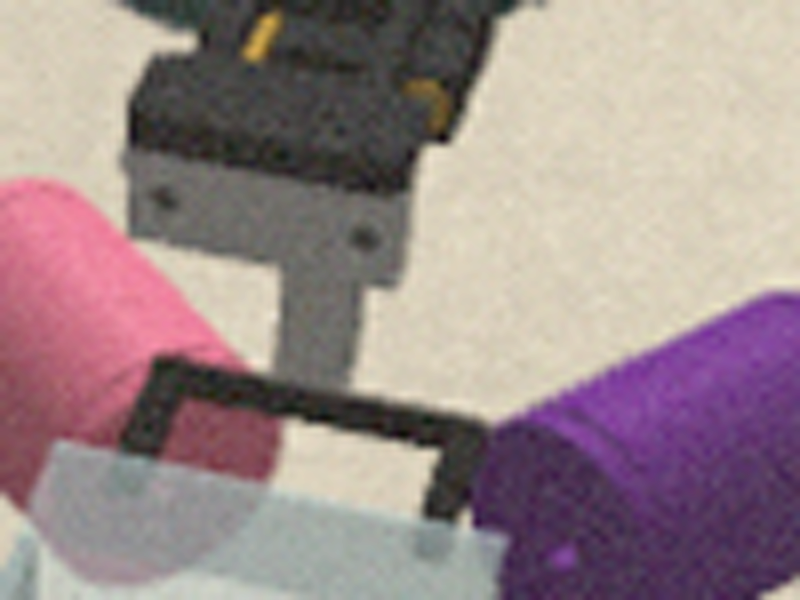

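View pics/t3.png

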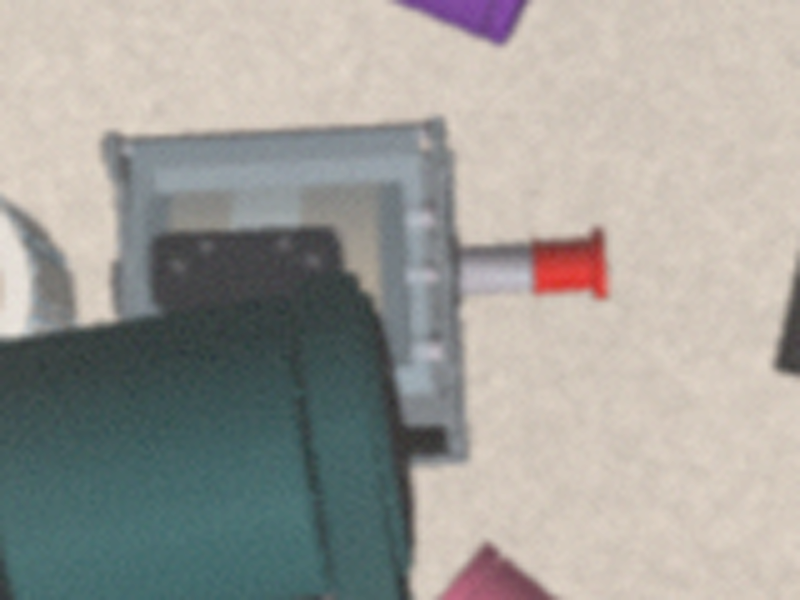

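```bash
python3 - <<'E'
from h import *
# rear finger outer-bottom edge predictions
for nm,T,op,obs in(("s1",[.4594,.125,.2139],.0302,(270+370/4,110+240/4)),("s2",[.4593,.1204,.1262],.0263,(270+350/4,110+365/4))):
    P=np.array(T)+[op/2+.0125,0,-.014]
    print(nm,proj("scene",P),"obs",obs, "tcp",proj("scene",T))
    for dz in (.0,.01,.02,.03): print(dz,proj("scene",P+[0,0,dz]))
# check camera on known things: draw body bottom of gripper top view & new roll etc
T=np.array([.4594,.1204,.1268])
for z in(.083,.1):
  for sx in(-.0885,.0885): print("top body",proj("top",T+[sx,0,z]),proj("scene",T+[sx,0,z]))
for n in cal:
  c=cal[n]; Rm=cv2.Rodrigues(c["rvec"])[0]; print(n,"cam pos",-Rm.T@c["tvec"],"fwd",Rm[2])
print(proj("scene",[[0,0,0],[0,0,.1]]),proj("top",[0,0,0]))
E
```

```text
s1 [[359.67575106 183.09514669]] obs (362.5, 170.0) tcp [[363.84682779 170.05067932]]
0.0 [[359.67575106 183.09514669]]
0.01 [[360.04670535 179.16332923]]
0.02 [[360.42351305 175.16947027]]
0.03 [[360.80631381 171.1120897 ]]
s2 [[354.89991768 214.06540784]] obs (357.5, 201.25) tcp [[358.59666068 202.13093262]]
0.0 [[354.89991768 214.06540784]]
0.01 [[355.21124015 210.62208194]]
0.02 [[355.52714504 207.128073  ]]
0.03 [[355.84773428 203.58225371]]
top body [[274.92590633 332.95889147]] [[372.41031626 149.04851967]]
top body [[274.24149727 239.85398687]] [[349.18241726 196.45513088]]
top body [[274.06865244 333.77136575]] [[373.1546549  142.40865735]]
top body [[273.39162402 238.82141469]] [[349.70335985 189.55181366]]
scene cam pos [1.19816711 0.28451606 0.75126297] fwd [-0.66929173 -0.24807148 -0.70036356]
top cam pos [0.44522203 0.03844955 1.08175234] fwd [ 1.18027615e-01 -4.45543249e-04 -9.93010213e-01]
[[359.11707851 137.35898876]
 [361.58564854 108.47107805]] [[338.34496302 491.37598134]]
```

```bash
python3 - <<'E'
from h import *
T=np.array([.2424,-.4931,.1909]); Rt=R.from_euler('xyz',[np.pi,0,.457])
L={"tcp":[0,0,0],"tipL":[0,.047+.006,.014],"tipR":[0,-.053,.014],"bodyL":[0,.0885,-.083],"bodyR":[0,-.0885,-.083],"fl":[0,0,-.2]}
for n,o,k in(("top",(540,340),6),("scene",(75,0),6)):
    w=100 if n=="top" else 130
    im=cv2.imread(f"pics/{n}0.png")[o[1]:o[1]+100,o[0]:o[0]+w]
    im=cv2.convertScaleAbs(cv2.resize(im,None,fx=k,fy=k,interpolation=2),alpha=1.8)
    for a,v in L.items():
        q=(proj(n,T+Rt.apply(v))[0]-o)*k
        c=tuple(map(int,q)); cv2.circle(im,c,4,(0,255,0),-1); cv2.putText(im,a,(c[0]+6,c[1]),0,.5,(0,255,0),1)
    cv2.imwrite(f"pics/chk_{n}.png",im)
E
```

```text
(no output)
```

View pics/chk_top.png

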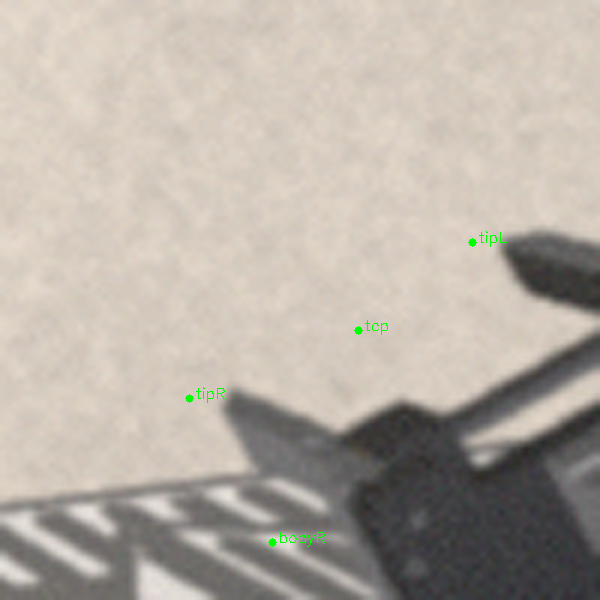

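View pics/chk_scene.png

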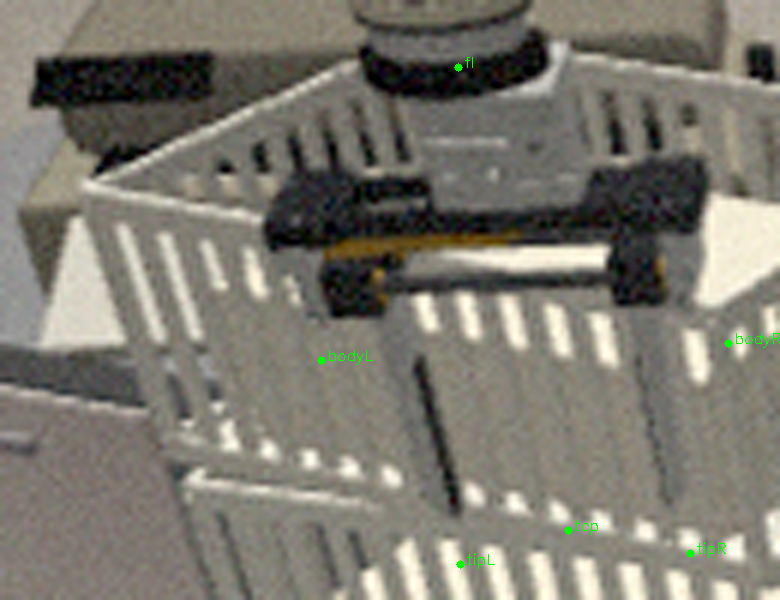

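```bash
python3 - <<'E'
from h import *
s=np.array([[455,515],[670,505]])/6+[75,0]; t=np.array([[505,245],[228,395]])/6+[540,340]
X=tri(s,t); print(np.round(X*1000)); print(np.round(X.mean(0)*1000), np.linalg.norm(X[0]-X[1]))
T=np.array([.2424,-.4931,.1909]); Rt=R.from_euler('xyz',[np.pi,0,.457]); print(Rt.inv().apply(X-T))
E
```

```text
[[ 270. -533.  204.]
 [ 227. -444.  204.]]
[ 249. -488.  204.] 0.09872057359351281
[[ 0.00729705  0.04780935 -0.01327933]
 [ 0.00812731 -0.05090771 -0.01334996]]
```

Triangulating the start pictures puts the fingertips about 27 mm higher and 7 mm along tool +x compared with the stated tip position. The same offset shows in s1 to s3, so the jaws closed just above the bar. I'll reopen, go lower and check by eye.

Call:
apply_moves([
  [[0, 0, -0.5], [0, 0, 0], 0.28],
  [[0, 0, -0.8], [0, 0, 0], 0.28],
  [[0, 0, -0.8], [0, 0, 0], 0.28],
  [[-0.2, 0, -0.4], [0, 0, 0], 0.28],
  [[-0.4, 0, 0.2], [0, 0, 0], 0.28],
  [[-0.5, 0, 0.8], [0, 0, 0], 0.28],
  [[-0.5, 0, 1.4], [0, 0, 0], 0.28],
  [[-0.5, 0, 2], [0, 0, 0], 0.28],
  [[-0.5, 0, 2.4], [0, 0, 0], 0.28],
  [[-0.5, 0, 2.6], [0, 0, 0], 0.28],
])

```text
time: 4.52
tool_pos: [0.4589, 0.1153, 0.0996]
ee_rot: [-3.14, 0.0, 1.595]
wrist_force: [-0.1, -0.2, -0.9]
width: 0.0267
```

```bash
python3 - <<'E'
from h import *
snap("scene","s4",(320,150,420,225),8)
E
```

```text
(no output)
```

View pics/s4.png

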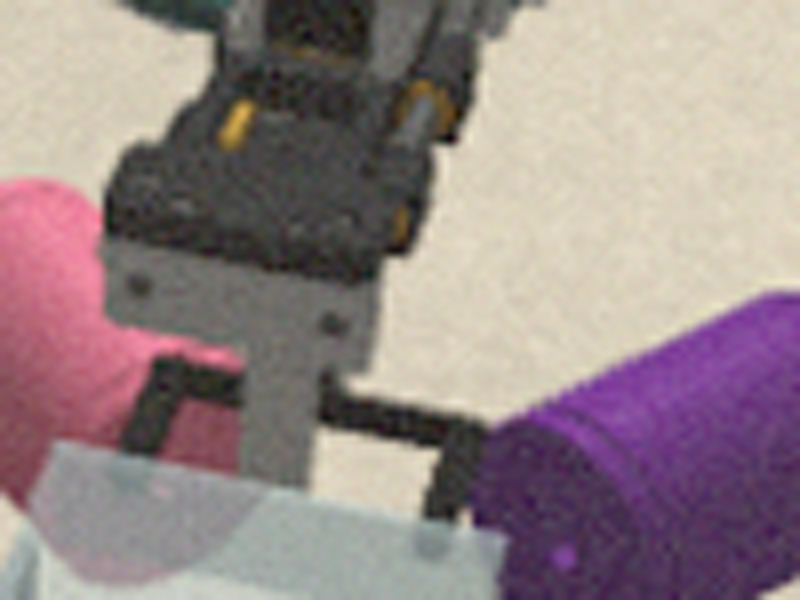

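Now the rear finger passes below the bar level, at (275,485). Closing.

Call:
apply_moves([
  [[0, 0, 0], [0, 0, 0], 0.15],
  [[0, 0, 0], [0, 0, 0], 0.05],
  [[0, 0, 0], [0, 0, 0], 0],
  [[0, 0, 0], [0, 0, 0], 0],
  [[0, 0, 0], [0, 0, 0], 0],
  [[0, 0, 0], [0, 0, 0], 0],
  [[0, 0, 0], [0, 0, 0], 0],
  [[0, 0, 0], [0, 0, 0], 0],
  [[0, 0, 0], [0, 0, 0], 0],
  [[0, 0, 0], [0, 0, 0], 0],
])

```text
time: 5.4
tool_pos: [0.4596, 0.1154, 0.1009]
ee_rot: [3.141, -0.0, 1.595]
wrist_force: [-0.3, 0.1, 0.2]
width: 0.0103
```

```bash
python3 arc.py
```

```text
t 5.4 [0.4596 0.1154 0.1009] F [-0.3  0.1  0.2] w 0.0103
grasp rel hinge [-0.1481 -0.0072 -0.0111] r 0.14855970746193423 ang -0.03465943682206006
0.07 [-0.   -0.04 -1.52]
0.17 [ 0.    0.08 -3.03]
0.27 [ 0.    0.35 -4.52]
0.37 [ 0.    0.78 -5.98]
0.47 [ 0.    1.34 -7.39]
0.58 [ 0.01  2.05 -8.73]
0.68 [  0.01   2.89 -10.  ]
0.78 [ 1.000e-02  3.860e+00 -1.117e+01]
0.88 [ 1.000e-02  4.940e+00 -1.223e+01]
0.98 [  0.02   6.12 -13.19]
1.09 [  0.02   7.4  -14.01]
1.19 [  0.02   8.75 -14.7 ]
1.29 [  0.03  10.16 -15.26]
1.39 [  0.03  11.63 -15.66]
1.49 [  0.04  13.12 -15.91]
1.6 [  0.04  14.64 -16.01]
1.7 [  0.05  16.15 -15.96]
1.8 [  0.05  17.66 -15.75]
```

Width 10.3 mm, so the bar is held. Next: was the cover ajar (my fit) or shut? That decides the arc. I'll compare the panel's top corners with the model.

```bash
python3 - <<'E'
from h import *
p=[.5514,.1286,.028]
def W(M): return (R.from_euler('z',p[2]).as_matrix()@np.atleast_2d(M).T).T+[p[0],p[1],0]
ims={n:cv2.imread(f"pics/{n}0.png") for n in cal}
for n,o,k,wh in(("scene",(310,190),8,(90,65)),("top",(235,255),8,(90,50))):
    im=ims[n][o[1]:o[1]+wh[1],o[0]:o[0]+wh[0]]
    im=cv2.convertScaleAbs(cv2.resize(im,None,fx=k,fy=k,interpolation=2),alpha=1.8)
    for a,col in((0,(0,0,255)),(.13,(0,255,0))):
        c,s=np.cos(a),np.sin(a); L=[]
        for x,z in((-107,5.5),(-107,-34.5),(-149,-6)):
            x2=c*x+s*z; z2=-s*x+c*z
            h=(47,-47) if x==-149 else (62,-62)
            q=(proj(n,W(np.array([[56+x2,-3.5+h[0],117+z2],[56+x2,-3.5+h[1],117+z2]])/1000))-o)*k
            cv2.line(im,tuple(map(int,q[0])),tuple(map(int,q[1])),col,1)
    cv2.imwrite(f"pics/cov_{n}.png",im)
E
```

```text
(no output)
```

View pics/cov_scene.png

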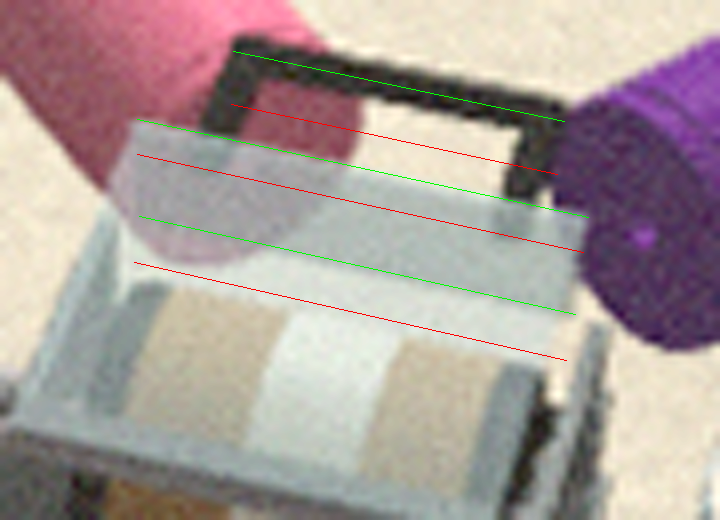

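View pics/cov_top.png

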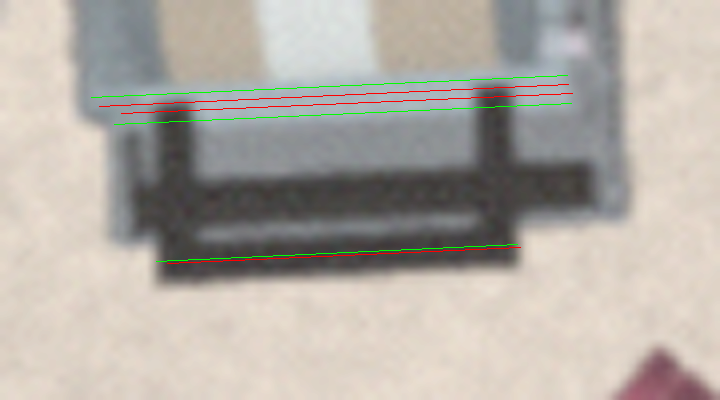

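The green lines (cover ajar by about 0.13 rad) match the bar and panel edges in both views. So the start angle is about 0.13 and the tool's real height is about 25 mm above the reported one. I'll try a first short arc and check the forces.

```bash
python3 - <<'E'
import numpy as np
a0=.095
for a in list(np.arange(a0+.04,a0+.25,.04))+list(np.arange(.4,1.85,.1)): print(round(a,3),round(14.9*(np.cos(a0)-np.cos(a)),2),round(-14.9*(np.sin(a)-np.sin(a0)),2))
E
```

```text
0.135 0.07 -0.59
0.175 0.16 -1.18
0.215 0.28 -1.77
0.255 0.41 -2.35
0.295 0.58 -2.92
0.335 0.76 -3.49
0.4 1.11 -4.39
0.5 1.76 -5.73
0.6 2.54 -7.0
0.7 3.44 -8.19
0.8 4.45 -9.28
0.9 5.57 -10.26
1.0 6.78 -11.12
1.1 8.07 -11.87
1.2 9.43 -12.47
1.3 10.85 -12.94
1.4 12.3 -13.27
1.5 13.78 -13.45
1.6 15.27 -13.48
1.7 16.75 -13.36
1.8 18.22 -13.1
```

Call:
apply_moves([
  [[0, 0.02, -0.3], [0, 0, 0], 0],
  [[0, 0.06, -0.6], [0, 0, 0], 0],
  [[0, 0.11, -0.9], [0, 0, 0], 0],
  [[0, 0.17, -1.2], [0, 0, 0], 0],
  [[0, 0.22, -1.5], [0, 0, 0], 0],
  [[0, 0.28, -1.8], [0, 0, 0], 0],
  [[0, 0.35, -2.1], [0, 0, 0], 0],
  [[0, 0.42, -2.4], [0, 0, 0], 0],
  [[0, 0.5, -2.7], [0, 0, 0], 0],
  [[0, 0.58, -2.9], [0, 0, 0], 0],
])

```text
time: 6.23
tool_pos: [0.4654, 0.1156, 0.1303]
ee_rot: [-3.142, -0.0, 1.595]
wrist_force: [1.6, 0.8, -3.7]
width: 0.0101
```

```bash
python3 - <<'E'
from h import *
snap("scene","s5",(310,140,410,215),8); o=robot.get_obs(); print(o["tool_pos"],o["wrist_force"],o["wrist_torque"],o["width"])
E
```

```text
[0.46549407 0.1156151  0.13059611] [ 1.11443622  1.01000718 -0.9579725 ] [ 0.15839407 -0.09203273 -0.00177599] 0.010087849771242966
```

View pics/s5.png

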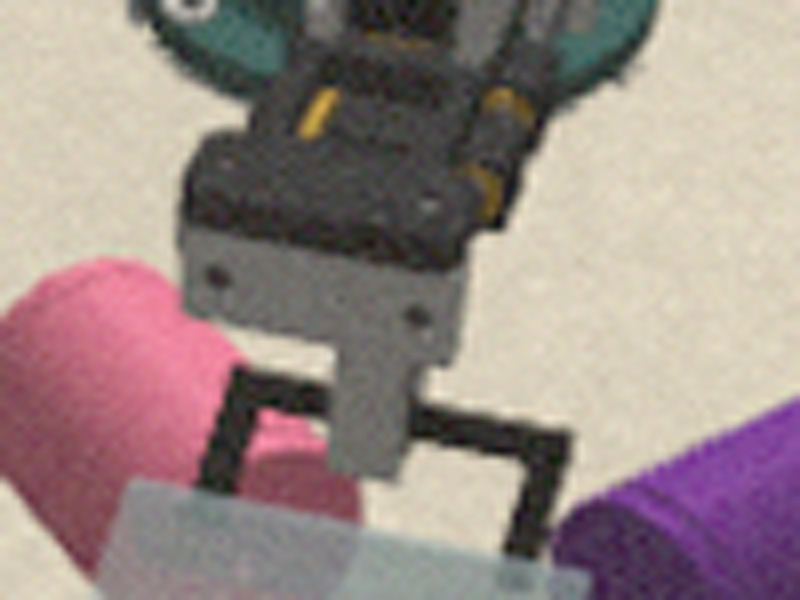

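The cover follows and the forces stay near 1 to 4 N. I'll continue the arc.

Call:
apply_moves([
  [[0, 0.22, -0.7], [0, 0, 0], 0],
  [[0, 0.53, -1.47], [0, 0, 0], 0],
  [[0, 0.84, -2.17], [0, 0, 0], 0],
  [[0, 1.18, -2.83], [0, 0, 0], 0],
  [[0, 1.56, -3.48], [0, 0, 0], 0],
  [[0, 1.96, -4.1], [0, 0, 0], 0],
  [[0, 2.4, -4.7], [0, 0, 0], 0],
  [[0, 2.86, -5.29], [0, 0, 0], 0],
  [[0, 3.35, -5.85], [0, 0, 0], 0],
  [[0, 3.87, -6.38], [0, 0, 0], 0],
])

```text
time: 7.12
tool_pos: [0.5031, 0.1168, 0.1949]
ee_rot: [-3.139, -0.0, 1.595]
wrist_force: [-6.0, 2.6, 1.3]
width: 0.0101
```

```bash
python3 - <<'E'
from h import *
snap("scene","s6",(290,110,420,210),6); o=robot.get_obs(); print(o["tool_pos"],o["wrist_force"],o["wrist_torque"],o["width"])
E
```

```text
[0.50436908 0.11689823 0.19617176] [-5.81281159  2.13473204  2.06870654] [ 0.37664752  1.19646236 -0.01225711] 0.010287233051573294
```

View pics/s6.png

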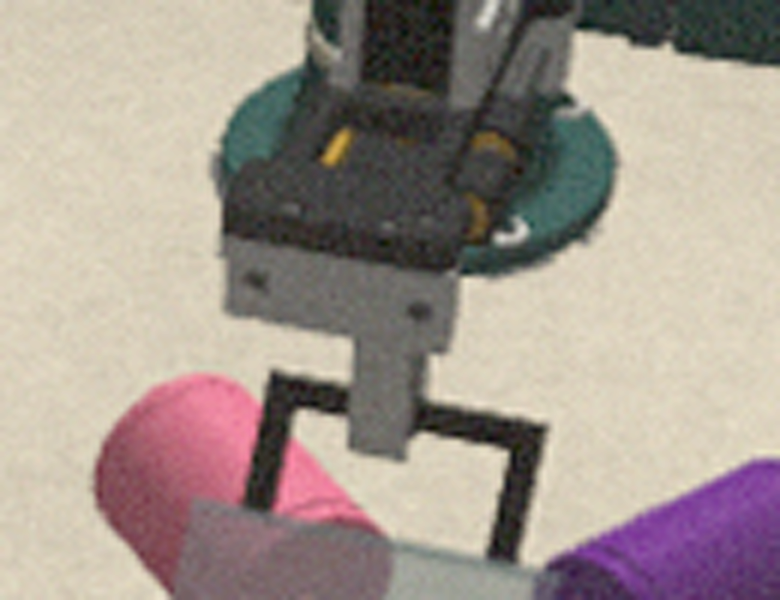

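Call:
apply_moves([
  [[0, 0.83, -0.85], [0, 0, 0], 0],
  [[0, 1.78, -1.6], [0, 0, 0], 0],
  [[0, 2.78, -2.26], [0, 0, 0], 0],
  [[0, 3.83, -2.82], [0, 0, 0], 0],
  [[0, 4.93, -3.3], [0, 0, 0], 0],
  [[0, 6.07, -3.69], [0, 0, 0], 0],
  [[0, 7.24, -3.98], [0, 0, 0], 0],
  [[0, 8.42, -4.18], [0, 0, 0], 0],
  [[0, 9.62, -4.29], [0, 0, 0], 0],
  [[0, 10.82, -4.3], [0, 0, 0], 0],
])

```text
time: 8.0
tool_pos: [0.6133, 0.1194, 0.2396]
ee_rot: [3.138, -0.0, 1.595]
wrist_force: [-3.2, 1.5, 2.8]
width: 0.0097
```

```bash
python3 - <<'E'
from h import *
snap("scene","s7",(290,80,450,200),5); o=robot.get_obs(); print(o["tool_pos"],o["wrist_force"],o["wrist_torque"],o["width"])
E
```

```text
[0.61571077 0.11947069 0.23914529] [1.44343958 2.13939534 5.94384116] [ 0.34570224 -0.26783413  0.04565704] 0.00972653535274492
```

View pics/s7.png

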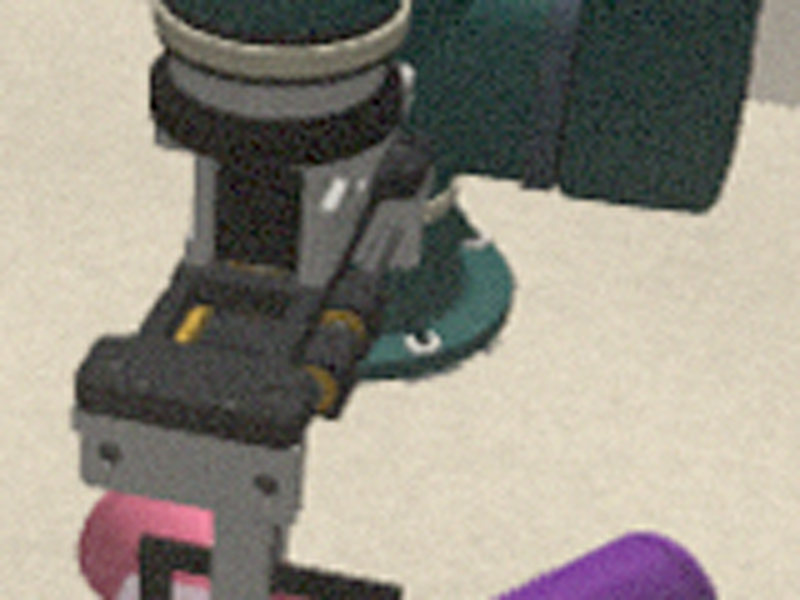

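Call:
apply_moves([
  [[0, 0.4, 0.01], [0, 0, 0], 0],
  [[0, 0.8, 0.05], [0, 0, 0], 0],
  [[0, 1.2, 0.09], [0, 0, 0], 0],
  [[0, 1.6, 0.14], [0, 0, 0], 0],
  [[0, 1.9, 0.18], [0, 0, 0], 0],
  [[0, 2.15, 0.22], [0, 0, 0], 0],
  [[0, 2.4, 0.26], [0, 0, 0], 0],
  [[0, 2.55, 0.29], [0, 0, 0], 0],
  [[0, 2.7, 0.32], [0, 0, 0], 0],
  [[0, 2.7, 0.32], [0, 0, 0], 0],
])

```text
time: 8.88
tool_pos: [0.6359, 0.1201, 0.2361]
ee_rot: [-3.136, -0.0, 1.596]
wrist_force: [-11.7, 2.2, 10.4]
width: 0.0104
```

Call:
apply_moves([
  [[0, 0.1, 0.03], [0, 0, 0], 0],
  [[0, 0.2, 0.05], [0, 0, 0], 0],
  [[0, 0.3, 0.07], [0, 0, 0], 0],
  [[0, 0.4, 0.09], [0, 0, 0], 0],
  [[0, 0.4, 0.09], [0, 0, 0], 0],
  [[0, 0.4, 0.09], [0, 0, 0], 0],
  [[0, 0.4, 0.09], [0, 0, 0], 0],
  [[0, 0.4, 0.09], [0, 0, 0], 0],
  [[0, 0.4, 0.09], [0, 0, 0], 0],
  [[0, 0.4, 0.09], [0, 0, 0], 0],
])

```text
time: 9.72
tool_pos: [0.6359, 0.1201, 0.236]
ee_rot: [-3.128, 0.0, 1.596]
wrist_force: [-21.8, 1.1, 13.4]
width: 0.0097
```

```bash
python3 - <<'E'
from h import *
snap("scene","s8",(270,110,470,260),4); o=robot.get_obs(); print(o["tool_pos"],o["wrist_force"],o["wrist_torque"],o["width"])
E
```

```text
[0.63595457 0.12011904 0.23607393] [-21.3328445    0.5439544   13.46863426] [0.18605938 4.09947915 0.12453614] 0.00992365537388543
```

View pics/s8.png

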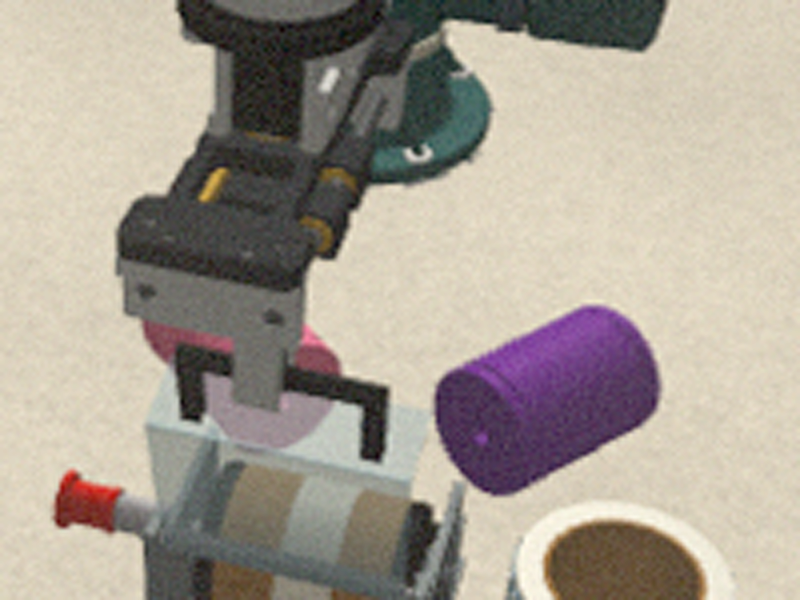

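The cover is on its stop: the position no longer changes while the force grows, and x = 0.636 matches 1.8 rad. The picture shows the cover tipped back with the bar at (283,370). I'll unload, release and lift.

Call:
apply_moves([
  [[0, -0.3, -0.05], [0, 0, 0], 0],
  [[0, -0.6, -0.1], [0, 0, 0], 0],
  [[0, -0.6, -0.1], [0, 0, 0], 0.1],
  [[0, -0.6, -0.1], [0, 0, 0], 0.2],
  [[0, -0.6, -0.1], [0, 0, 0], 0.28],
  [[0, -0.6, -0.1], [0, 0, 0], 0.3],
  [[0, -0.6, -0.1], [0, 0, 0], 0.3],
  [[0, -0.6, -1], [0, 0, 0], 0.3],
  [[0, -0.6, -2.2], [0, 0, 0], 0.3],
  [[0, -0.6, -3.5], [0, 0, 0], 0.3],
])

```text
time: 10.6
tool_pos: [0.6372, 0.1194, 0.2674]
ee_rot: [-3.14, 0.001, 1.594]
wrist_force: [-0.5, -0.4, -1.0]
width: 0.0281
```

```bash
python3 go.py .555 .001 .3 1.595; python3 - <<'E'
from h import *
snap("scene","s9",(270,110,470,260),4)
E
```

```text
t 10.6 tcp [0.6372 0.1194 0.2674] rot [-3.140e+00  1.000e-03  1.594e+00] F [-0.5 -0.4 -1. ] w 0.0281
shift cm [-11.64  -8.5   -3.24] rotvec [-0.001  0.001 -0.001]
```

View pics/s9.png

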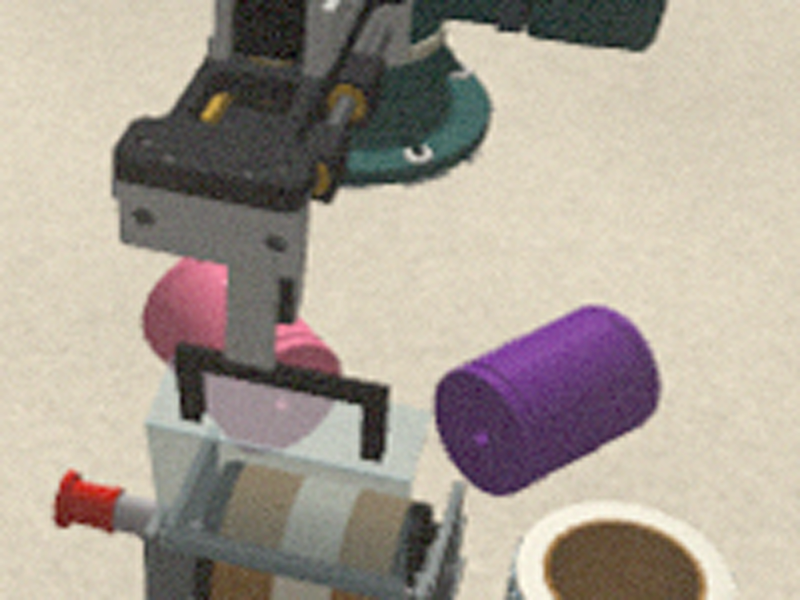

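The cover stays put, with the bar in the same place (283,370). I'll lift on and travel over the knob.

Call:
apply_moves([
  [[0, 0, -1.5], [0, 0, 0], 0.3],
  [[0, 0, -3], [0, 0, 0], 0.3],
  [[0, 0, -4.5], [0, 0, 0], 0.3],
  [[-1, -0.7, -5], [0, 0, 0], 0.35],
  [[-3, -2.2, -5], [0, 0, 0], 0.4],
  [[-5.2, -3.8, -5], [0, 0, 0], 0.5],
  [[-7.5, -5.4, -5], [0, 0, 0], 0.5],
  [[-9.5, -6.9, -4.5], [0, 0, 0], 0.5],
  [[-11, -8, -3.5], [0, 0, 0], 0.5],
  [[-11.6, -8.5, -2], [0, 0, 0], 0.5],
])

```text
time: 11.48
tool_pos: [0.5539, -0.0011, 0.2891]
ee_rot: [3.138, 0.002, 1.592]
wrist_force: [1.4, -0.8, -0.3]
width: 0.0472
```

```bash
python3 go.py .555 .001 .11 1.595
```

```text
t 11.48 tcp [ 0.5539 -0.0011  0.2891] rot [3.138e+00 2.000e-03 1.592e+00] F [ 1.4 -0.8 -0.3] w 0.0472
shift cm [ 0.25  0.05 17.91] rotvec [ 0.004  0.002 -0.003]
```

Call:
apply_moves([
  [[0, 0, 1], [0, 0, 0], 0.5],
  [[0, 0, 3], [0, 0, 0], 0.5],
  [[0, 0, 5.5], [0, 0, 0], 0.5],
  [[0, 0, 8], [0, 0, 0], 0.5],
  [[0, 0, 10.5], [0, 0, 0], 0.5],
  [[0, 0, 13], [0, 0, 0], 0.5],
  [[0, 0, 15], [0, 0, 0], 0.5],
  [[0, 0, 16.5], [0, 0, 0], 0.5],
  [[0, 0, 17.5], [0, 0, 0], 0.5],
  [[0, 0, 17.8], [0, 0, 0], 0.5],
])

```text
time: 12.32
tool_pos: [0.5536, 0.002, 0.1068]
ee_rot: [-3.137, -0.0, 1.595]
wrist_force: [-0.3, -0.4, 0.8]
width: 0.0472
```

```bash
python3 - <<'E'
from h import *
snap("scene","s10",(240,180,340,255),8); snap("top","t10",(260,180,380,270),6)
o=robot.get_obs();print(o["tool_pos"],o["ee_rot"],o["wrist_force"],o["width"])
E
```

```text
[0.55478207 0.00178911 0.10905477] [-3.14060592e+00 -1.59920032e-05  1.59499421e+00] [-0.22689112 -0.90295405  0.04954749] 0.04693610546363159
```

View pics/s10.png

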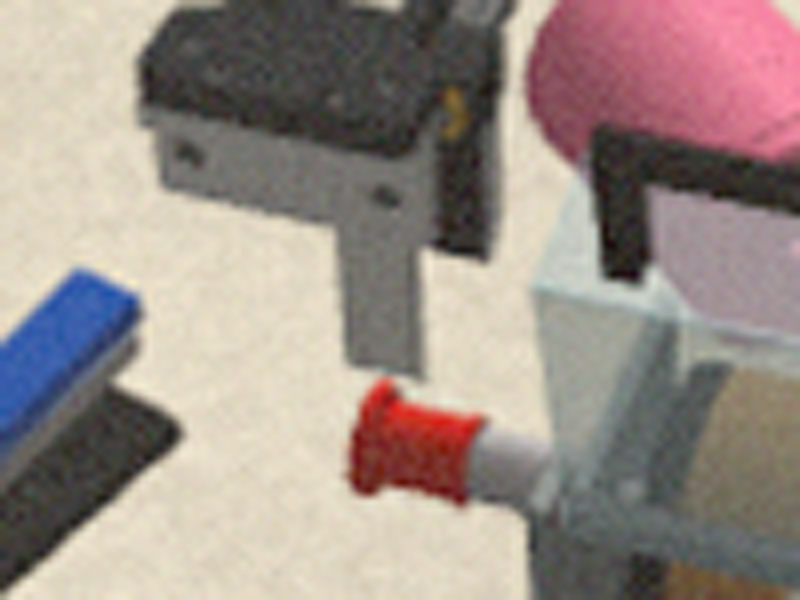

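View pics/t10.png

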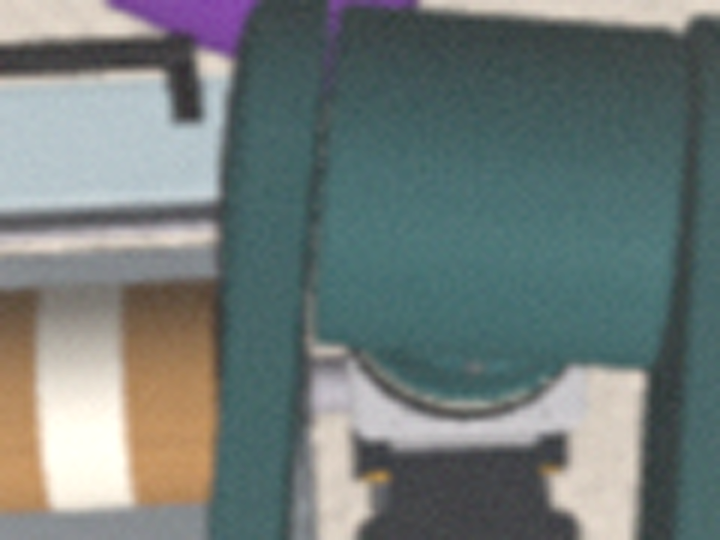

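```bash
python3 - <<'E'
from h import *
snap("scene","s11",(200,40,440,220),3); 
E
```

```text
(no output)
```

View pics/s11.png

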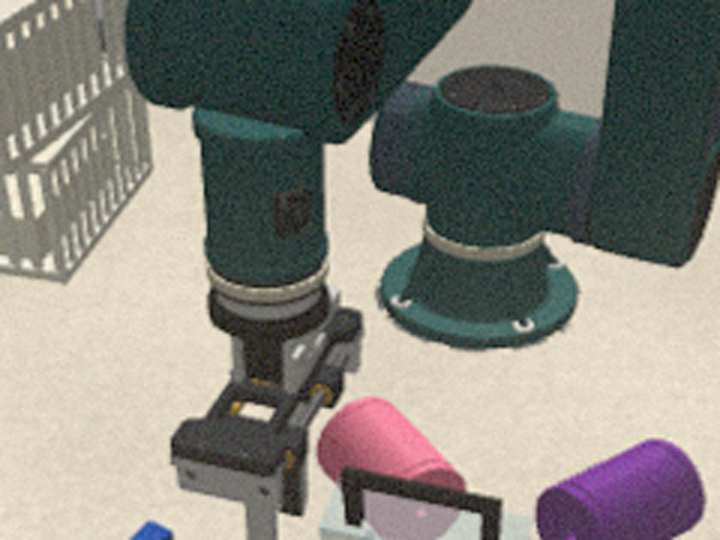

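```bash
cat >> h.py <<'E'
def ray_x(n,px,x):
    c=cal[n]; Rm=cv2.Rodrigues(c["rvec"])[0]; C=-Rm.T@c["tvec"]
    d=Rm.T@np.array([(px[0]-c["cx"])/c["fx"],(px[1]-c["cy"])/c["fy"],1]); return C+d*(x-C[0])/d[0]
E
python3 - <<'E'
from h import *
o=(240,180)
for q in((387,370),(350,363),(422,376)):
  for x in(.578,.591): print(q,x,np.round(ray_x("scene",(o[0]+q[0]/8,o[1]+q[1]/8),x),4))
# knob points: flange & inner rim centers in scene
print(np.round(ray_x("scene",(240+370/8,180+440/8),.5555),4),np.round(ray_x("scene",(240+475/8,180+462/8),.5548),4))
E
```

```text
(387, 370) 0.578 [0.578  0.001  0.1183]
(387, 370) 0.591 [0.591  0.007  0.1315]
(350, 363) 0.578 [ 0.578  -0.0096  0.1173]
(350, 363) 0.591 [ 0.591  -0.0035  0.1306]
(422, 376) 0.578 [0.578  0.011  0.1193]
(422, 376) 0.591 [0.591  0.0168 0.1326]
[ 0.5555 -0.0156  0.0665] [0.5548 0.0157 0.0679]
```

Call:
apply_moves([
  [[-0.1, 0, 0.6], [0, 0, 0], 0.5],
  [[-0.2, 0, 1.4], [0, 0, 0], 0.5],
  [[-0.3, 0, 2.2], [0, 0, 0], 0.5],
  [[-0.3, 0, 3], [0, 0, 0], 0.5],
  [[-0.3, 0, 3.8], [0, 0, 0], 0.5],
  [[-0.3, 0, 4.6], [0, 0, 0], 0.5],
  [[-0.3, 0, 5.4], [0, 0, 0], 0.5],
  [[-0.3, 0, 6.1], [0, 0, 0], 0.5],
  [[-0.3, 0, 6.6], [0, 0, 0], 0.5],
  [[-0.3, 0, 6.9], [0, 0, 0], 0.5],
])

```text
time: 13.3
tool_pos: [0.5546, -0.0013, 0.0394]
ee_rot: [-3.14, -0.0, 1.595]
wrist_force: [-0.3, 0.7, 0.6]
width: 0.0473
```

```bash
python3 - <<'E'
from h import *
snap("scene","s12",(240,180,340,255),8)
o=robot.get_obs();print(o["tool_pos"],o["ee_rot"],o["wrist_force"],o["width"])
E
```

```text
[ 0.55442571 -0.00125792  0.03920792] [-3.13975085e+00 -1.51859546e-04  1.59481013e+00] [-0.21384528 -0.11532745  0.06910874] 0.046538286886325504
```

View pics/s12.png

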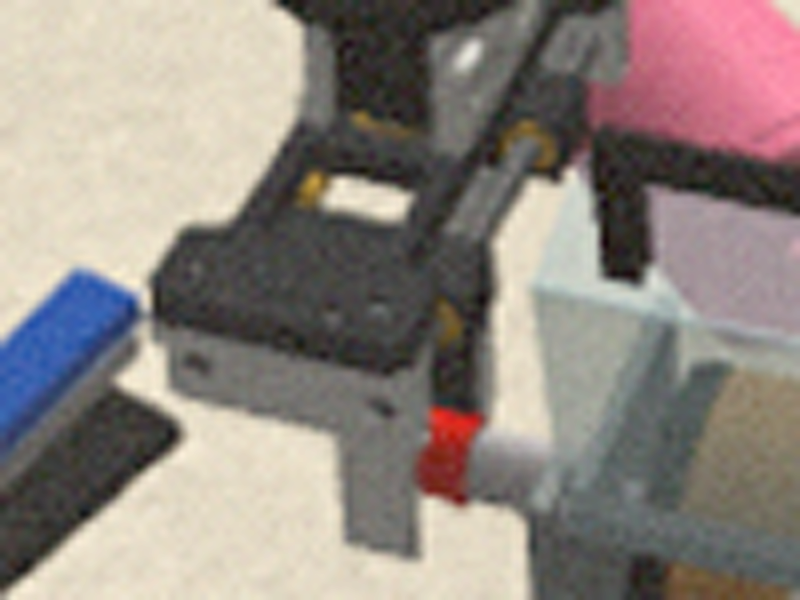

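```bash
python3 - <<'E'
from h import *
o=(240,180)
for q in((345,543),(418,557),(380,455)):
  for x in(.583,.587,.591): print(q,x,np.round(ray_x("scene",(o[0]+q[0]/8,o[1]+q[1]/8),x),4))
E
```

```text
(345, 543) 0.583 [ 0.583  -0.0122  0.0528]
(345, 543) 0.587 [ 0.587  -0.0103  0.0574]
(345, 543) 0.591 [ 0.591  -0.0084  0.0619]
(418, 557) 0.583 [0.583  0.0097 0.0551]
(418, 557) 0.587 [0.587  0.0115 0.0596]
(418, 557) 0.591 [0.591  0.0133 0.0642]
(380, 455) 0.583 [ 5.83e-01 -1.00e-04  9.11e-02]
(380, 455) 0.587 [0.587  0.0018 0.0953]
(380, 455) 0.591 [0.591  0.0036 0.0996]
```

Finger centre is y ≈ 0.001, matching the waist centre at y ≈ 0.001. I'll lower 5 mm more and close.

Call:
apply_moves([
  [[0, 0, 0.3], [0, 0, 0], 0.5],
  [[0, 0, 0.5], [0, 0, 0], 0.45],
  [[0, 0, 0.5], [0, 0, 0], 0.35],
  [[0, 0, 0.5], [0, 0, 0], 0.25],
  [[0, 0, 0.5], [0, 0, 0], 0.15],
  [[0, 0, 0.5], [0, 0, 0], 0.1],
  [[0, 0, 0.5], [0, 0, 0], 0],
  [[0, 0, 0.5], [0, 0, 0], 0],
  [[0, 0, 0.5], [0, 0, 0], 0],
  [[0, 0, 0.5], [0, 0, 0], 0],
])

```text
time: 14.18
tool_pos: [0.5558, -0.0013, 0.0359]
ee_rot: [3.14, 0.0, 1.595]
wrist_force: [2.9, 0.4, -0.9]
width: 0.0226
```

```bash
python3 - <<'E'
from h import *
snap("scene","s13",(240,180,340,255),8)
o=robot.get_obs();print(o["time"],o["tool_pos"],o["ee_rot"],o["wrist_force"],o["width"])
E
```

```text
14.2333 [ 0.55583684 -0.00129547  0.03595765] [3.13984930e+00 8.53708374e-05 1.59483965e+00] [ 3.69539216  0.90970215 -0.1021873 ] 0.023173457813508692
```

View pics/s13.png

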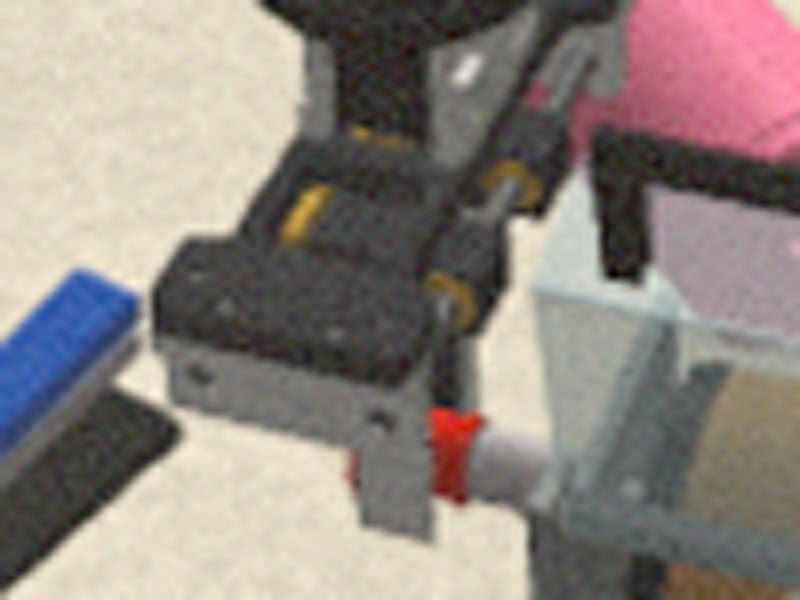

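Width is 23 mm, so the jaws are on the waist, with the flange outside the finger at (355,470). Pulling along tool −x.

Call:
apply_moves([
  [[0, 0.05, 0], [0, 0, 0], 0],
  [[-0.15, 0.1, 0], [0, 0, 0], 0],
  [[-0.35, 0.1, 0], [0, 0, 0], 0],
  [[-0.55, 0.1, 0], [0, 0, 0], 0],
  [[-0.75, 0.1, 0], [0, 0, 0], 0],
  [[-0.95, 0.1, 0], [0, 0, 0], 0],
  [[-1.15, 0.1, 0], [0, 0, 0], 0],
  [[-1.3, 0.1, 0], [0, 0, 0], 0],
  [[-1.4, 0.1, 0], [0, 0, 0], 0],
  [[-1.4, 0.1, 0], [0, 0, 0], 0],
])

```text
time: 15.07
tool_pos: [0.5561, -0.0114, 0.0358]
ee_rot: [-3.141, -0.007, 1.596]
wrist_force: [0.6, 9.6, 3.6]
width: 0.0234
```

```bash
python3 - <<'E'
from h import *
snap("scene","s14",(240,180,340,255),8)
o=robot.get_obs();print(o["time"],o["tool_pos"],o["ee_rot"],o["wrist_force"],o["width"])
E
```

```text
15.1167 [ 0.55611601 -0.01133722  0.03582607] [-3.14120252 -0.0073321   1.59579636] [1.00615421 8.90775602 2.53279793] 0.023392935830648953
```

View pics/s14.png

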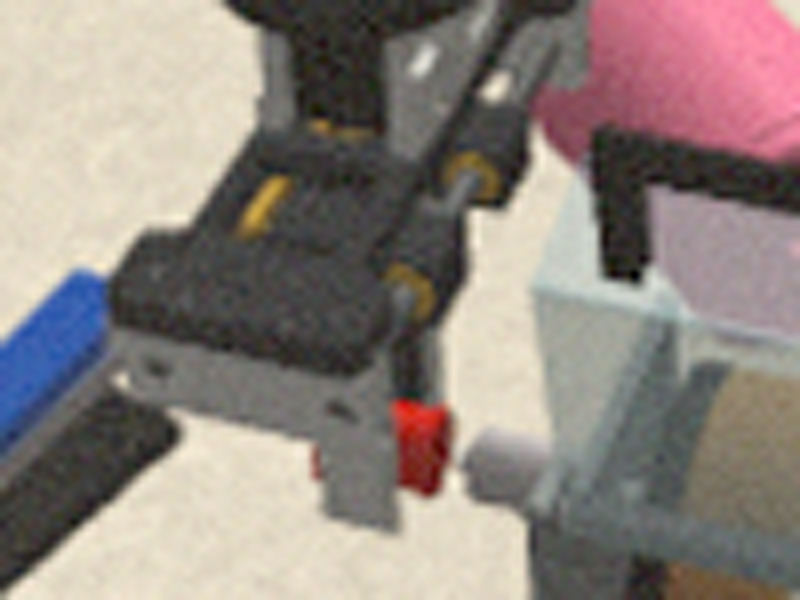

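The knob has come away from the barrel by about 10 mm. The force is 9 N, as the spring should give, and there is no slip. I'll go on to the stop.

Call:
apply_moves([
  [[-0.15, 0, 0], [0, 0, 0], 0],
  [[-0.3, 0, 0], [0, 0, 0], 0],
  [[-0.45, 0, 0], [0, 0, 0], 0],
  [[-0.6, 0, 0], [0, 0, 0], 0],
  [[-0.75, 0, 0], [0, 0, 0], 0],
  [[-0.85, 0, 0], [0, 0, 0], 0],
  [[-0.95, 0, 0], [0, 0, 0], 0],
  [[-1.05, 0, 0], [0, 0, 0], 0],
  [[-1.05, 0, 0], [0, 0, 0], 0],
  [[-1.05, 0, 0], [0, 0, 0], 0],
])

```text
time: 15.95
tool_pos: [0.5564, -0.0192, 0.0358]
ee_rot: [-3.141, -0.012, 1.597]
wrist_force: [-0.1, 14.8, 3.6]
width: 0.0231
```

Call:
apply_moves([
  [[-0.1, 0, 0], [0, 0, 0], 0],
  [[-0.2, 0, 0], [0, 0, 0], 0],
  [[-0.3, 0, 0], [0, 0, 0], 0],
  [[-0.3, 0, 0], [0, 0, 0], 0],
  [[-0.3, 0, 0], [0, 0, 0], 0],
  [[-0.3, 0, 0], [0, 0, 0], 0],
  [[-0.3, 0, 0], [0, 0, 0], 0],
  [[-0.3, 0, 0], [0, 0, 0], 0],
  [[-0.3, 0, 0], [0, 0, 0], 0],
  [[-0.3, 0, 0], [0, 0, 0], 0],
])

```text
time: 16.78
tool_pos: [0.5564, -0.0191, 0.0358]
ee_rot: [-3.141, -0.017, 1.598]
wrist_force: [0.9, 21.8, 3.1]
width: 0.0228
```

```bash
python3 - <<'E'
from h import *
snap("scene","s15",(240,170,400,290),5)
o=robot.get_obs();print(o["time"],o["tool_pos"],o["ee_rot"],o["wrist_force"],o["wrist_torque"],o["width"])
snap("top","t15",None,1,1.5)
E
```

```text
16.8333 [ 0.556383   -0.01906585  0.03580334] [-3.14142035 -0.01741952  1.59746738] [ 0.65170369 21.46946317  4.05283987] [ 3.75139747 -0.32672707 -0.03401593] 0.023223674369621774
```

View pics/s15.png

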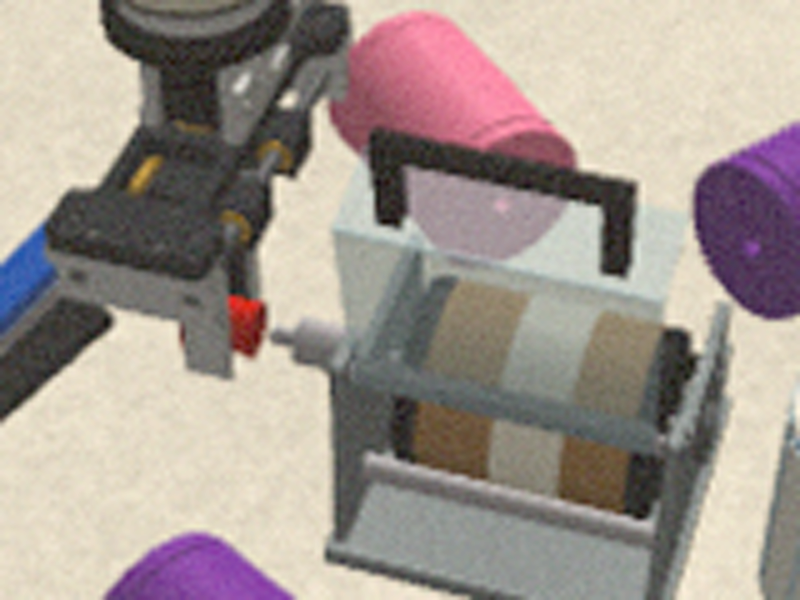

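View pics/t15.png

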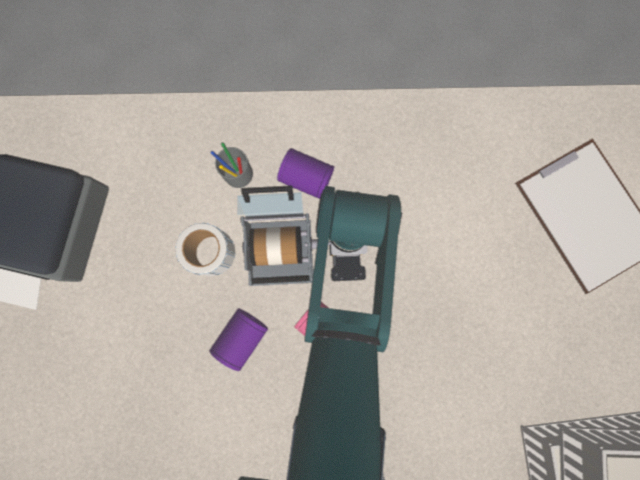

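The tool is on the stop: y stays at −0.0191 while the force rises from 14.8 to 21.5 N, and the knob stands well off the barrel. I'll hold once to check for creep, then verify the cover angle and that nothing else moved.

Call:
apply_moves([
  [[0.1, 0, 0], [0, 0, 0], 0],
  [[0.1, 0, 0], [0, 0, 0], 0],
  [[0.1, 0, 0], [0, 0, 0], 0],
  [[0.1, 0, 0], [0, 0, 0], 0],
  [[0.1, 0, 0], [0, 0, 0], 0],
  [[0.1, 0, 0], [0, 0, 0], 0],
  [[0.1, 0, 0], [0, 0, 0], 0],
  [[0.1, 0, 0], [0, 0, 0], 0],
  [[0.1, 0, 0], [0, 0, 0], 0],
  [[0.1, 0, 0], [0, 0, 0], 0],
])

```text
time: 17.72
tool_pos: [0.5564, -0.0191, 0.0358]
ee_rot: [-3.141, -0.016, 1.597]
wrist_force: [0.5, 20.1, 3.8]
width: 0.0233
```

```bash
python3 - <<'E'
from h import *
o=robot.get_obs();print(o["time"],o["tool_pos"],o["wrist_force"],o["width"])
im={n:optics.snapshot(n)[:,:,::-1].copy() for n in cal}
for n,b in(("scene",dict(roll=(385,225,460,310),stapler=(210,210,252,268),cup=(340,295,400,370))),("top",dict(roll=(172,218,233,280),cup=(205,140,258,192)))):
    a=cv2.imread(f"pics/{n}0.png")
    for k,(x0,y0,x1,y1) in b.items():
        A=a[y0:y1,x0:x1].astype(np.float32).mean(2);B=im[n][y0:y1,x0:x1].astype(np.float32).mean(2)
        print(n,k,"shift px",np.round(cv2.phaseCorrelate(A,B)[0],2),"mean diff",round(float(abs(A-B).mean()),1))
F=R.from_euler('z',.026).as_matrix()
for a in(1.6,1.7,1.8,1.9):
    t=a-.0402; P=[F@[.056-.149*np.cos(t),y,.117+.149*np.sin(t)]+[.5514,.1286,0] for y in(-.0505,.0435)]
    print(a,np.round(proj("scene",P),1).tolist(),np.round(proj("top",P),1).tolist())
cv2.imwrite("pics/f_s.png",cv2.convertScaleAbs(cv2.resize(im["scene"][185:245,270:370],None,fx=8,fy=8,interpolation=2),alpha=1.6))
cv2.imwrite("pics/f_t.png",cv2.convertScaleAbs(cv2.resize(im["top"][175:295,225:325],None,fx=5,fy=5,interpolation=2),alpha=1.6))
E
```

```text
17.7167 [ 0.55636361 -0.0190842   0.03579229] [ 0.54392734 20.0825593   3.79648383] 0.023282290138442976
scene roll shift px [ 0.47 -0.01] mean diff 9.0
scene stapler shift px [0.58 0.06] mean diff 8.5
scene cup shift px [-0.    0.47] mean diff 8.2
top roll shift px [ 0.01 -0.  ] mean diff 11.3
top cup shift px [ 0.11 -0.06] mean diff 11.1
1.6 [[319.5, 186.6], [370.8, 197.3]] [[293.5, 203.7], [242.0, 206.0]]
1.7 [[316.9, 191.8], [368.8, 202.8]] [[293.2, 195.8], [241.9, 198.1]]
1.8 [[314.2, 197.7], [366.6, 209.0]] [[292.9, 188.2], [241.9, 190.4]]
1.9 [[311.6, 204.3], [364.4, 215.9]] [[292.7, 181.0], [242.0, 183.2]]
```

View pics/f_s.png

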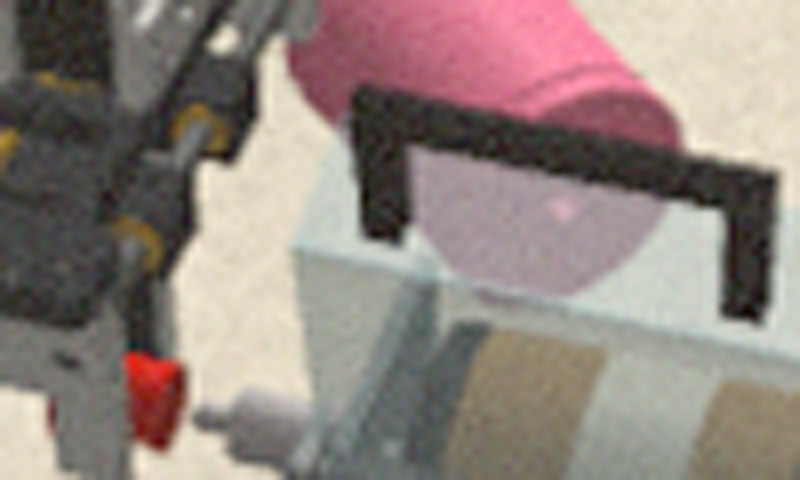

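View pics/f_t.png

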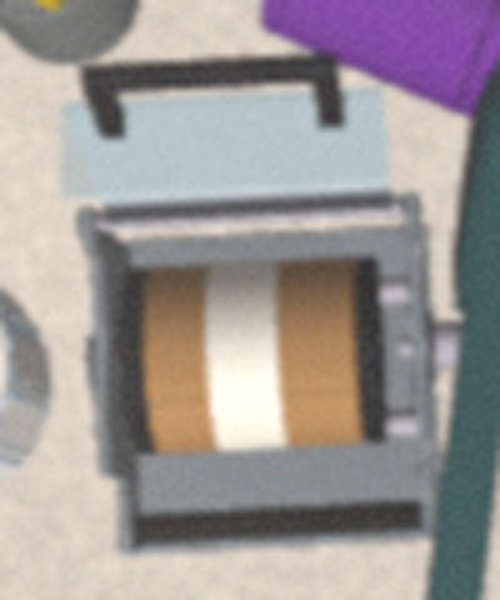

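The bar ends at scene (314,198)/(367,208.5) and top (292,188.6) match 1.8 rad, and the bystanders show shifts below 0.6 px. I want a closer, denoised look at the knob and shaft gap.

```bash
python3 - <<'E'
from h import *
a=np.mean([optics.snapshot("scene").astype(float) for _ in range(10)],0)[:,:,::-1]
c=a[215:255,265:318]; cv2.imwrite("pics/z1.png",np.clip(cv2.resize(c,None,fx=14,fy=14,interpolation=cv2.INTER_CUBIC)*1.7,0,255).astype(np.uint8))
F=R.from_euler('z',.026).as_matrix(); W=lambda v:F@v+[.5514,.1286,0]
for nm,y in(("barrel end",-.112),("rim home",-.112),("rim out",-.130),("grip out",-.145),("flange outer out",-.163)):
    print(nm,np.round((proj("scene",W(np.array([0,y,.07])))[0]-[265,215])*14,0))
print(robot.get_obs()["time"])
E
```

```text
barrel end [487. 308.]
rim home [487. 308.]
rim out [381. 283.]
grip out [293. 262.]
flange outer out [188. 237.]
18.3167
```

View pics/z1.png

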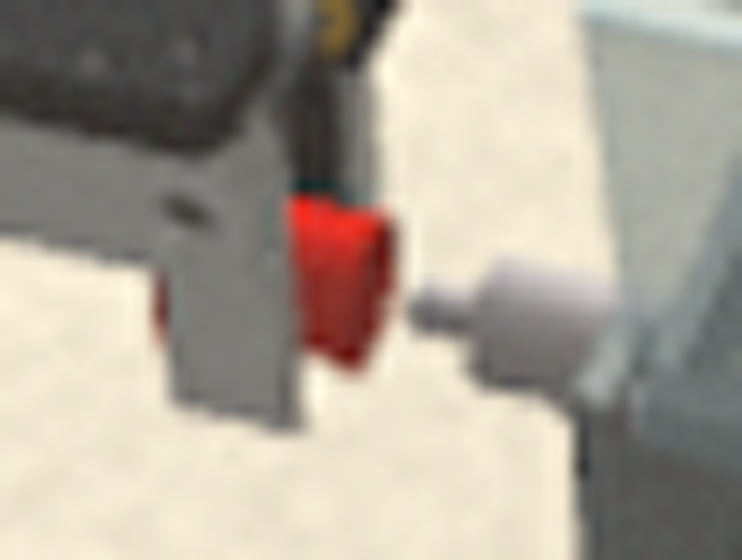

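```bash
python3 - <<'E'
from h import *
a=np.mean([optics.snapshot("scene").astype(float) for _ in range(6)],0)
for r in range(230,242): print(r,[tuple(int(v) for v in a[r,c]) for c in range(288,302)])
o=robot.get_obs();print(o["time"],o["tool_pos"],o["wrist_force"],o["width"])
E
```

```text
230 [(132, 25, 20), (128, 30, 25), (129, 35, 31), (122, 49, 43), (113, 73, 65), (127, 117, 106), (143, 138, 125), (142, 137, 123), (142, 137, 123), (141, 135, 122), (142, 136, 122), (141, 135, 122), (142, 136, 122), (144, 136, 123)]
231 [(134, 28, 21), (137, 28, 22), (135, 29, 21), (115, 26, 18), (74, 28, 22), (106, 93, 83), (143, 137, 125), (140, 134, 122), (139, 133, 120), (141, 134, 122), (142, 136, 123), (142, 136, 123), (144, 137, 123), (144, 138, 125)]
232 [(118, 28, 24), (121, 26, 21), (114, 25, 20), (85, 25, 22), (60, 18, 16), (101, 87, 78), (143, 139, 125), (140, 135, 121), (140, 135, 120), (139, 134, 122), (141, 136, 123), (143, 137, 124), (145, 139, 125), (146, 139, 125)]
233 [(102, 28, 22), (105, 28, 24), (99, 27, 25), (67, 22, 18), (65, 24, 20), (102, 88, 79), (143, 138, 125), (141, 136, 122), (141, 135, 120), (140, 134, 122), (143, 137, 123), (141, 135, 122), (134, 128, 120), (130, 125, 120)]
234 [(89, 28, 23), (91, 27, 23), (85, 28, 22), (66, 28, 22), (71, 27, 24), (111, 95, 84), (145, 139, 127), (137, 133, 122), (141, 135, 122), (143, 137, 124), (142, 136, 123), (132,
[... 947 characters left out ...]
7, 105), (146, 140, 127), (136, 130, 118), (131, 126, 114), (128, 123, 110), (109, 104, 94), (89, 86, 80), (65, 62, 63), (66, 65, 65), (69, 66, 63)]
240 [(91, 56, 50), (67, 17, 17), (68, 23, 21), (104, 86, 76), (143, 136, 123), (144, 138, 125), (145, 139, 127), (145, 140, 126), (147, 141, 126), (134, 128, 116), (95, 90, 84), (61, 59, 58), (66, 62, 63), (65, 62, 61)]
241 [(128, 118, 106), (108, 85, 76), (103, 77, 67), (127, 115, 104), (144, 139, 126), (143, 138, 124), (141, 136, 123), (141, 136, 123), (144, 139, 126), (135, 129, 117), (91, 87, 81), (60, 57, 57), (60, 58, 56), (64, 62, 61)]
18.6167 [ 0.55635748 -0.01909774  0.03579112] [ 0.94031389 19.63298473  3.18806552] 0.022997484085851158
```

The steel shaft stands about 14 mm out of the barrel just behind the knob. At home it was hidden, so the pin has moved out with the knob. Position, force and grip are all steady. Handing in.

```bash
python3 - <<'E'
from bench import robot, job
job.close_job(); o=robot.get_obs(); print(o["time"],o["tool_pos"],o["wrist_force"],o["width"])
E
```

```text
the job is handed in; nothing more can be done
the job is handed in; nothing more can be done
```

The cover is swung back against its stop and stays open, and the arm is still gripping the red knob, pulled fully out. I handed the job in at about 18.6 s.

**Last checks**
- **Cover:** after I let go, the bar handle's ends in both camera views match the position expected at 1.8 rad.
- **Knob:** the tool moved 17.8 mm and stopped. Pulling harder raised the force from 15 to 21 N with no further movement. It then held steady at about 20 N with 23 mm between the fingers, and I saw no slip.
- **Pin:** I couldn't see the tip directly. The shaft now stands out of the barrel behind the knob, which fits the pin being clear of the core.
- **Everything else:** the core still lies on its rollers. The new roll and the pen cup show less than 0.6 px of shift in the pictures. So does the stapler, but I could compare it in the scene view only, because the arm hid it from above.

**What disagreed**
- **Finger height:** the cameras put the fingertips about 27 mm higher than the stated tool geometry. My first grasp of the handle closed just above the bar, without touching it. I then lined up by eye, and both later grasps held.
- **Cover at the start:** it was already open by about 0.13 rad, not shut.
- **Knob and shaft:** the pictures show a gap of about 3 mm between the shaft end and the knob. I took this to be how the model is drawn, because the travel and spring force both matched the text.

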